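# Deburr the inside edge of a sleeve in one full circle

### The job

Take the deburring tool out of its wooden stand, lower its conical blade into the mouth of the aluminium sleeve and run it one full circle round the inside top edge: start on the side of the upright steel post, go clockwise seen from above, and finish on the post side again. Keep the blade pressed steadily against the edge all the way at about 5 newtons, neither letting go nor forcing it, with the tool upright, and take ten seconds or more over the circle. Then stand the tool back in its stand, let go, and leave the other things on the worktop alone.

Things in the scene. Friction and masses are not known exactly. Their poses are not given: they have to be found in the camera images.
- deburrer: Hand deburring tool, 79 mm long, 120 g, upright in the stand, blade down. Origin: centre of the blade's lower end, z up the tool. From there up: blade and neck (0-22 mm), guard disc 32 mm wide (22-25 mm), black square grip 24 x 24 mm (25-75 mm, flat sides facing the tool's x and y), end button (to 79 mm). The guard's underside rests on the stand's top. Gripped just above the guard it leans least.
- blade: The tool's steel blade and neck, fixed to it; same origin and axes. The blade is a cone 12 mm high, 8 mm in diameter at the lower end and 16 mm at its top; the neck above it is 7 mm thick.
- blade_mid (a point): Point on the tool's axis at half height of the blade cone, 6 mm above the tool's origin, where the cone is 12 mm in diameter. Work with this point about level with the sleeve's top edge (at most 6 mm below or 4 mm above it), so that the edge bears on the cone.
- base: Square dark steel base plate, 150 x 150 x 12 mm, fixed to the worktop, low screw heads in its corners. Origin: centre of its underside, z up. The upright steel post, 12 mm thick, top 38 mm over the worktop, stands 62 mm from the plate's centre in the plate's +x direction. The aluminium sleeve stands in the middle on a rubber ring 88 mm wide, 10 mm high.
- base_rim (a point): Point over the plate's centre, 62 mm above the worktop: height of the sleeve's top edge; axes as the plate. Sleeve: 76 mm outside, bore 56 mm, 40 mm high, open. Its true axis is NOT here but up to 4 mm off in the plate's x and in y, differently each time: find it by touch or sight. The sleeve yields sideways on its rubber, about 1 mm for every 4 N, and springs back.
- stand: Light wooden stand for the tool, 64 x 64 x 32 mm, fixed to the worktop; a vertical hole of 22 mm, 28 mm deep, in its centre. Origin: centre of its underside on the worktop. With the tool home, the tool's origin is 10 mm above the worktop on the stand's axis.
- tape_masking: Roll of masking tape, 72 mm wide, 24 mm high, lying flat: bystander. Origin: centre of its underside.
- offcut_1: Pine offcut, 45 x 120 x 45 mm: bystander. Origin: centre of its underside.
- pencil_flat: Flat red carpenter's pencil, 168 mm long, 7 mm high, lying on the worktop: bystander. Origin: centre of its underside.

How it is judged:
By the outcome, as a careful person would: the job done as asked, in the order asked, and still so for the second after the job is handed in, with the robot touching nothing.
It also fails if it takes over 72 s, if anything falls off the work surface, if the arm or the gripper's body presses on something with over 40 N, if the wrist force passes 120 N, or if a joint passes its speed limit or range.

### The arm

A 6-joint arm with a two-finger parallel gripper is mounted at the origin on a cart in front of the work surface, level with it; the furniture and walls round the work are solid. World frame = base frame: x ahead of the robot, y to its left, z up, the work surface at z = 0. Lengths are in m, angles in rad, forces in N, time in s.
With the tool pointing down it reaches from about 0.225 to 0.875 m from the base axis. Payload 3.4 kg.
Tool frame: the origin (TCP) lies midway between the tips of the shut fingers; the grasp point (between the pads) lies 19 mm behind it (manip.tcp_to_grasp is the distance from the TCP to the grasp point, in m); x points along the fingers, y is the direction in which the jaws open and shut, and the axes are right-handed (so a half turn about x gives the same grasp; the last joint's range is limited). The gripper opens to 85 mm and grips with 20 to 120 N. Pads are 22 mm wide; open, the fingers measure 114 mm over their backs; the gripper's body (76 mm by 85 mm) begins 54 mm behind the grasp point. The pads swing forward as they close: fully open they stand 13 mm farther back than shut.
Start: joints at [1.145, 0.276, 1.505, -0, 1.361, -0.121], TCP at [0.173, 0.549, 0.231] pointing down, gripper open.
Joint ranges: [-2.89, 2.89], [-0.75, 2.08], [0.22, 2.7], [-1.18, 4.32], [0.11, 2.71], [-2.7, 2.7]. Speed limits (rad/s): [2.57, 2.57, 3.14, 3.14, 3.14, 3.14].

### API

Orientations are given as a unit quaternion [w, x, y, z].
In Python, from rig import readout, eyes, job, manip gives the robot as it stands. The module is installed in compiled form; this text tells all that it offers.
- The arm moves only by the tool carry_out, never from a script. Its argument "deltas" is one flat list of numbers, 7 for each row, row after row: the shift along the tool's x, y, z scaled (see below), then the turn, a rotation vector about the tool's x, y, z scaled (see below), then the opening, from -1 (shut) to 1 (fully open). In form: [dx, dy, dz, ax, ay, az, grip, dx, dy, dz, ax, ay, az, grip, ...]. A call has 1 to 10 rows; each row shifts and turns the commanded pose from where the row before left it, along the tool's axes as they then stand; what a row does not reach is not made up. The controller multiplies each number of a shift by 60 mm and each number of a turn by 4 degrees. A row lasts 1/8 s, in which the tool goes at most 62.5 mm and 10.7 degrees, less where a joint would pass 70% of its speed; a pose out of reach is approached as far as the arm can. A call with a number of a shift or a turn outside -1 to 1 is refused whole. A call with a gripper value outside its range is refused whole. The fingers move at their own pace and stop on an object; "newtons" is the grip in N (left out, the last holds). Time passes only in rows, so rows that do not move let the fingers close. It gives the time, the measured TCP pose, the force and the opening at its end, in the units of the state.
- readout.get_state(): the state, without advancing time (a new reading comes with each control period).
- eyes.get_image(name): name is "side" or "top" or "wrist"; returns a dict with "color" (384x512x3 uint8, red, green, blue), "z_map" (384x512 float32, m along the optical axis (not along the pixel's ray), 0 where there is no reading), "mtx" (3x3 intrinsics, pixels), "origin" and "orientation" of the camera in the world. Camera axes: x right, y down, z forward; pixel columns grow to the right and rows downward; lengths in m; the calibration is good to about 2 mm. A picture is of the moment at which its call begins.
- job.sign_off(): hands the job in, once; it reports no verdict.
The state is a dict: "clock": time; "qpos": joint angles; "qd": joint speeds; "effort": joint torques, N m; "position": TCP position; "ee_rot": TCP orientation; "contact_force": force on the tool from outside, world axes, zero at the start; "moment": the same for the moment, N m; "width": finger opening in m.
Only numpy, scipy, OpenCV 4.12 (cv2) and the standard library are available. Lean on these libraries where they do the work, as an engineer would, in place of code of your own. Each camera call takes 0.05 s, during which the arm holds its last target.

## Working session

There is one attempt and no reset: what is moved stays moved. The work goes in short steps, Python scripts to look and compute and a tool call to move; the robot and the scene stay as the last step left them, time stands still between calls to the robot, and variables do not carry over. Pictures are saved under pics/ and viewed, and the job is handed in when it is done.

Besides the shell and the picture viewer there is one more tool, called after "Emit:" as name(argument=value, ...), one argument or row to a line, values as JSON. carry_out: Moves the arm, as the interface text tells. Its arguments: {"type":"object","properties":{"deltas":{"type":"array"},"newtons":{"type":"number"}},"required":["deltas"]}

```bash
mkdir -p pics
cat > h.py <<'E'
import numpy as np, cv2
from scipy.spatial.transform import Rotation as R
from rig import readout, eyes, job, manip
def rot(q): return R.from_quat([q[1],q[2],q[3],q[0]]).as_matrix()
def shot(n,f):
    d=eyes.get_image(n); cv2.imwrite('pics/'+f+'.png',cv2.cvtColor(d['color'],cv2.COLOR_RGB2BGR)); np.savez('pics/'+f+'.npz',**{k:np.array(v) for k,v in d.items()}); return d
def load(f): return dict(np.load('pics/'+f+'.npz'))
def ray(d,u,v):
    r=rot(d['orientation'])@np.linalg.inv(d['mtx'])@np.array([u,v,1.]); return np.array(d['origin']),r
def onz(d,u,v,z):
    o,r=ray(d,u,v); return o+r*(z-o[2])/r[2]
def cloud(d):
    z=d['z_map'];h,w=z.shape;U,V=np.meshgrid(np.arange(w),np.arange(h))
    p=np.stack([U,V,np.ones_like(U)],-1)@np.linalg.inv(d['mtx']).T*z[...,None]
    return p@rot(d['orientation']).T+np.array(d['origin'])
def st():
    s=readout.get_state()
    for k in s: print(k,np.round(s[k],4))
    return s
E
python3 - <<'E'
from h import *
s=st(); print(rot(s['ee_rot']).round(3)); print(manip.tcp_to_grasp)
for n in ['side','top','wrist']:
    d=shot(n,n+'0'); print(n,d['origin'],d['orientation'],np.array(d['mtx']).round(1).tolist())
E
```

```text
clock 0.0
qpos [ 1.145   0.2766  1.5062  0.      1.3607 -0.121 ]
qd [ 0.0007 -0.0023 -0.     -0.      0.0005 -0.    ]
effort [ 1.60000e-03 -4.16784e+01 -2.45798e+01 -2.00000e-04  1.11000e-02
  0.00000e+00]
position [0.1723 0.548  0.2304]
ee_rot [ 0.6987  0.1067  0.6991 -0.108 ]
contact_force [ 0.6927 -0.002   0.3597]
moment [-0.0011 -0.031  -0.009 ]
width 0.0854
[[-0.001  0.3    0.954]
 [-0.002  0.954 -0.3  ]
 [-1.    -0.002 -0.   ]]
0.0187
side [0.29577304 0.49758217 0.66540849] [ 0.09119954 -0.1918536   0.89914938 -0.38262938] [[354.5, 0.0, 253.7], [0.0, 354.5, 196.4], [0.0, 0.0, 1.0]]
top [ 0.31954165 -0.06830331  1.2092091 ] [-0.07686865  0.74370094 -0.66025769  0.07113294] [[455.8, 0.0, 254.3], [0.0, 455.8, 191.0], [0.0, 0.0, 1.0]]
wrist [0.10614921 0.56979976 0.37307135] [0.11288118 0.79797462 0.5863264  0.08194933] [[340.7, 0.0, 252.5], [0.0, 340.7, 185.7], [0.0, 0.0, 1.0]]
```

View pics/side0.png

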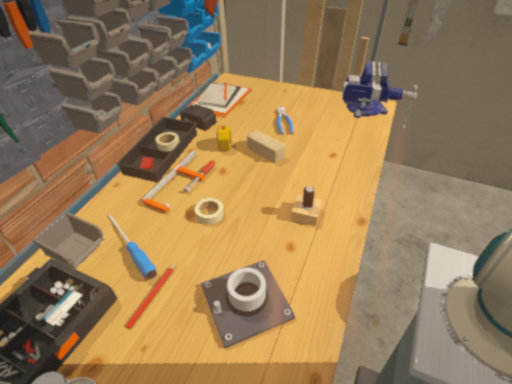

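View pics/top0.png

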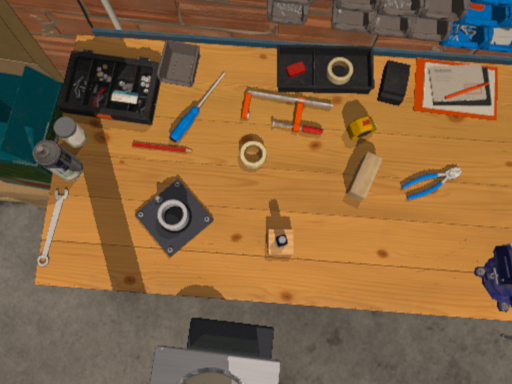

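View pics/wrist0.png

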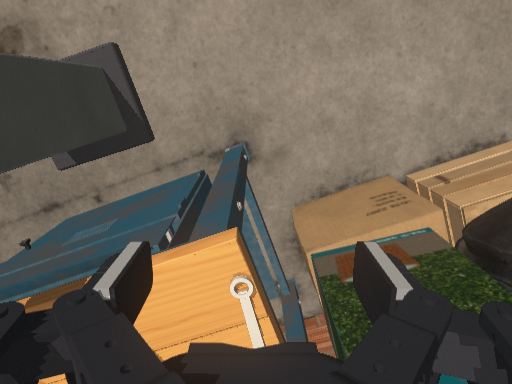

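The side view shows the tool in its stand at (308,205), and the base plate with the sleeve at (246,290), the post probably at (217,308). In the top view the stand is at (280,240) and the sleeve at (173,215). I'll zoom in on both.

Run:
```python
import cv2,numpy as np
a=cv2.imread('pics/side0.png')[250:350,190:310]; b=cv2.imread('pics/top0.png')[170:265,125:220]
c=cv2.imread('pics/side0.png')[170:240,270:340]; e=cv2.imread('pics/top0.png')[200:270,245:315]
f=lambda i:cv2.resize(i,(400,300),interpolation=cv2.INTER_CUBIC)
cv2.imwrite('pics/z0.png',np.vstack([np.hstack([f(a),f(b)]),np.hstack([f(c),f(e)])]))
```

```text
(no output)
```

View pics/z0.png

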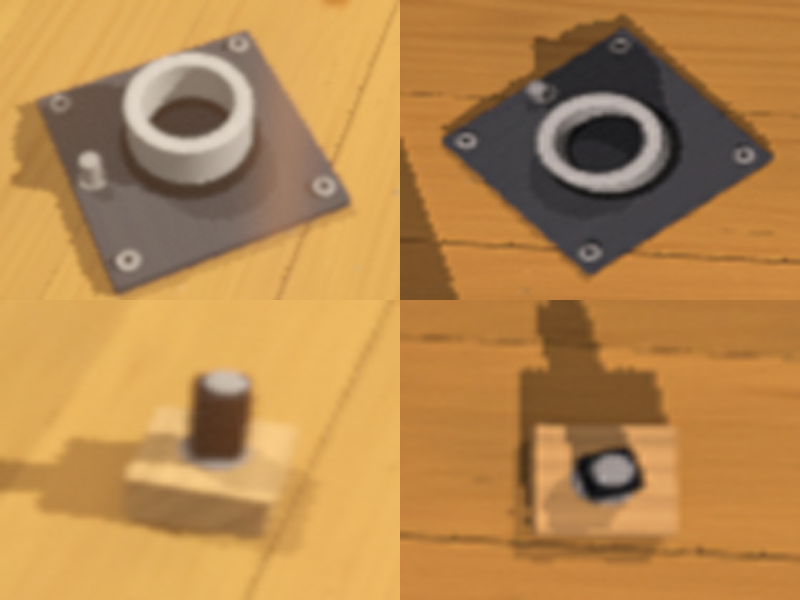

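Run:
```python
from h import *
for n,bx,tb in [('top0',(125,220,170,265),(245,315,200,270)),('side0',(190,310,250,350),(270,340,170,240))]:
    d=load(n); P=cloud(d)
    x0,x1,y0,y1=bx; Q=P[y0:y1,x0:x1].reshape(-1,3); c=d['color'][y0:y1,x0:x1].reshape(-1,3)
    m=abs(Q[:,2]-.062)<.006
    (cx,cy),r=cv2.minEnclosingCircle((Q[m,:2]*1000).astype(np.float32)); print(n,'sleeve cloud',cx,cy,r,m.sum(), Q[m].mean(0))
    m=(abs(Q[:,2]-.012)<.004); rc=cv2.minAreaRect((Q[m,:2]*1000).astype(np.float32)); print('plate',rc)
    m=(abs(Q[:,2]-.036)<.005)&(np.hypot(Q[:,0]-cx/1000,Q[:,1]-cy/1000)>.047); print('post',Q[m].mean(0) if m.any() else None,m.sum())
    x0,x1,y0,y1=tb; Q=P[y0:y1,x0:x1].reshape(-1,3)
    m=abs(Q[:,2]-.032)<.004; rc=cv2.minAreaRect((Q[m,:2]*1000).astype(np.float32)); print('stand',rc,m.sum())
    m=abs(Q[:,2]-.087)<.006; rc=cv2.minAreaRect((Q[m,:2]*1000).astype(np.float32)); print('gripTop',rc,m.sum(),Q[m].mean(0) if m.any() else 0)
d=load('top0')
for (u,v,z) in [(125+138/400*95,170+92/300*95,.038)]: print('post px',onz(d,u,v,z))
d=load('side0')
print('post px', onz(d,190+90/400*120,250+157/300*100,.038))
```

```text
top0 sleeve cloud 480.60400390625 156.34445190429688 37.96400833129883 325 [0.47973624 0.15642574 0.06121812]
plate ((507.0865173339844, 190.3690643310547), (231.31874084472656, 150.07904052734375), 47.77077865600586)
post [0.52186894 0.20633857 0.03672678] 17
stand ((446.4498596191406, -128.03028869628906), (62.67814636230469, 62.57825469970703), 6.327248573303223) 465
gripTop ((446.1488037109375, -127.02708435058594), (22.986539840698242, 23.689809799194336), 20.295822143554688) 87 [ 0.44559738 -0.12676187  0.08623368]
side0 sleeve cloud 479.61224365234375 157.74993896484375 38.346534729003906 527 [0.47820595 0.15963947 0.06076445]
plate ((479.3561706542969, 161.66476440429688), (150.15139770507812, 151.6061553955078), 47.80669403076172)
post [0.51980867 0.20825777 0.03608762] 33
stand ((445.56488037109375, -126.53439331054688), (63.91128158569336, 68.69351959228516), 5.841915607452393) 374
gripTop ((445.462646484375, -125.58773803710938), (21.85023307800293, 24.717313766479492), 18.31120491027832) 72 [ 0.4450735  -0.1228766   0.08547017]
post px [0.51616426 0.20402477 0.038     ]
post px [0.51958617 0.20585873 0.038     ]
```

```bash
cat >> h.py <<'E'
def plan(p1,yaw_deg,n,grip=1.0,s=None):
    """rows from the measured pose to p1, tool down with its y axis at yaw_deg (world); printed per 10 rows"""
    s=s or readout.get_state(); p0=np.array(s['position']); R0=rot(s['ee_rot'])
    a=np.radians(yaw_deg); y=np.array([np.cos(a),np.sin(a),0]); x=np.array([0,0,-1.]); R1=np.stack([x,y,np.cross(x,y)],1)
    rv=R.from_matrix(R0.T@R1).as_rotvec(); dr=R.from_rotvec(rv/n).as_matrix(); Rc=R0.copy(); out=[]
    for i in range(n):
        d=Rc.T@((np.array(p1)-p0)/n)/.06; out.append(np.r_[d,np.degrees(rv)/n/4,grip]); Rc=Rc@dr
    out=np.array(out).round(3); print('max',abs(out[:,:6]).max())
    for i in range(0,n,10): print(','.join('%g'%v for v in (out[i:i+10]+0.).ravel()))
E
python3 - <<'E'
from h import *
plan([.4455,-.126,.20],19,14)
E
```

```text
max 0.956
0.037,-0.668,0.551,0.956,0,0.001,1,0.037,-0.63,0.594,0.956,0,0.001,1,0.037,-0.589,0.635,0.956,0,0.001,1,0.037,-0.545,0.673,0.956,0,0.001,1,0.037,-0.499,0.708,0.956,0,0.001,1,0.037,-0.451,0.739,0.956,0,0.001,1,0.037,-0.4,0.768,0.956,0,0.001,1,0.037,-0.348,0.793,0.956,0,0.001,1,0.037,-0.295,0.814,0.956,0,0.001,1,0.037,-0.24,0.832,0.956,0,0.001,1
0.037,-0.184,0.846,0.956,0,0.001,1,0.037,-0.127,0.857,0.956,0,0.001,1,0.037,-0.069,0.863,0.956,0,0.001,1,0.037,-0.012,0.866,0.956,0,0.001,1
```

Emit:
carry_out(
  deltas=[0.037,-0.668,0.551,0.956,0,0.001,1,0.037,-0.63,0.594,0.956,0,0.001,1,0.037,-0.589,0.635,0.956,0,0.001,1,0.037,-0.545,0.673,0.956,0,0.001,1,0.037,-0.499,0.708,0.956,0,0.001,1,0.037,-0.451,0.739,0.956,0,0.001,1,0.037,-0.4,0.768,0.956,0,0.001,1,0.037,-0.348,0.793,0.956,0,0.001,1,0.037,-0.295,0.814,0.956,0,0.001,1,0.037,-0.24,0.832,0.956,0,0.001,1],
)

```text
clock: 1.4
position: [0.3679, 0.0654, 0.209]
ee_rot: [0.625, 0.332, 0.625, -0.331]
contact_force: [1.1, 0.5, 0.5]
width: 0.0855
```

Emit:
carry_out(
  deltas=[0.037,-0.184,0.846,0.956,0,0.001,1,0.037,-0.127,0.857,0.956,0,0.001,1,0.037,-0.069,0.863,0.956,0,0.001,1,0.037,-0.012,0.866,0.956,0,0.001,1,0,0,0,0,0,0,1,0,0,0,0,0,0,1],
)

```text
clock: 2.15
position: [0.4449, -0.1252, 0.1995]
ee_rot: [0.575, 0.411, 0.576, -0.41]
contact_force: [0.5, 0.2, 0.9]
width: 0.0857
```

Run:
```python
from h import *
s=st(); print(rot(s['ee_rot']).round(4)); shot('wrist','w1')
```

```text
clock 2.15
qpos [-4.2620e-01  1.2830e-01  1.7822e+00  1.6000e-03  1.2328e+00 -7.5800e-01]
qd [ 0.0227 -0.0166  0.0129  0.     -0.0001 -0.0015]
effort [-7.59400e-01 -3.05421e+01 -2.36856e+01 -5.59000e-02 -9.45000e-02
 -2.00000e-04]
position [ 0.4449 -0.1252  0.1995]
ee_rot [ 0.5749  0.4112  0.5763 -0.4103]
contact_force [0.51   0.2159 0.8829]
moment [ 0.0006 -0.0311 -0.0148]
width 0.0857
[[-9.000e-04  9.457e-01  3.252e-01]
 [ 2.100e-03  3.252e-01 -9.457e-01]
 [-1.000e+00 -2.000e-04 -2.300e-03]]
```

View pics/w1.png

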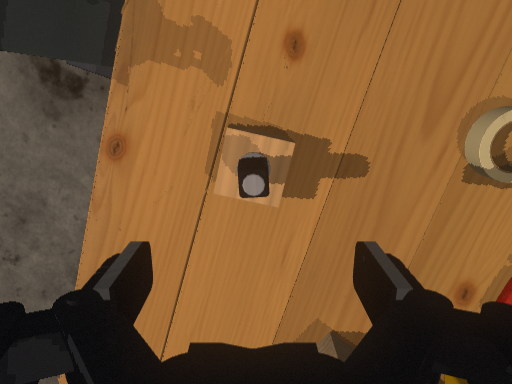

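The wrist view shows the tool's button at (254,185) and its grip square to the image, midway between the fingers (about 140 and 367). Next I measure its position.

Run:
```python
from h import *
d=load('w1'); print(d['origin']); P=cloud(d)[110:225,200:310].reshape(-1,3)
for z,t,n in [(.032,.004,'stand'),(.087,.005,'top')]:
    m=abs(P[:,2]-z)<t; print(n,cv2.minAreaRect((P[m,:2]*1000).astype(np.float32)),m.sum(),P[m].mean(0))
g=d['color'].max(2)[120:215,225:285]; 
cv2.imwrite('pics/z1.png',cv2.resize(cv2.cvtColor(d['color'],cv2.COLOR_RGB2BGR)[115:215,205:305],(600,600),interpolation=cv2.INTER_CUBIC))
```

```text
[ 0.42290421 -0.0586161   0.34223643]
stand ((446.6337890625, -126.16526794433594), (64.06881713867188, 64.48428344726562), 6.125892162322998) 3426 [ 0.44529427 -0.12182654  0.03194548]
top ((446.6258850097656, -125.95053100585938), (23.660568237304688, 24.20839500427246), 21.46016502380371) 850 [ 0.44627639 -0.12496783  0.08630476]
```

View pics/z1.png

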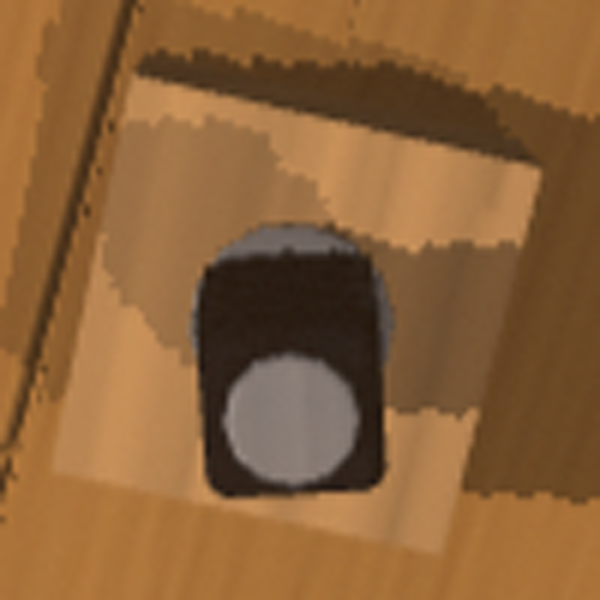

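Run:
```python
from h import *
plan([.4465,-.126,.038],20.8,6)
```

```text
max 0.449
0.449,0.003,0.006,-0.074,-0.005,0,1,0.449,0.003,0.006,-0.074,-0.005,0,1,0.449,0.003,0.005,-0.074,-0.005,0,1,0.449,0.003,0.005,-0.074,-0.005,0,1,0.449,0.003,0.005,-0.074,-0.005,0,1,0.449,0.003,0.005,-0.074,-0.005,0,1
```

Emit:
carry_out(
  deltas=[0.449,0.003,0.006,-0.074,-0.005,0,1,0.449,0.003,0.006,-0.074,-0.005,0,1,0.449,0.003,0.005,-0.074,-0.005,0,1,0.449,0.003,0.005,-0.074,-0.005,0,1,0.449,0.003,0.005,-0.074,-0.005,0,1,0.449,0.003,0.005,-0.074,-0.005,0,1,0,0,0,0,0,0,1,0,0,0,0,0,0,1],
)

```text
clock: 3.2
position: [0.4479, -0.1266, 0.0393]
ee_rot: [0.583, 0.401, 0.581, -0.401]
contact_force: [0.1, -0.0, 1.0]
width: 0.0856
```

Run:
```python
from h import *
s=st(); print(rot(s['ee_rot']).round(4)); shot('side','s2'); shot('wrist','w2')
i=cv2.imread('pics/s2.png')[140:260,250:370]; cv2.imwrite('pics/z2.png',np.hstack([cv2.resize(i,(400,400)),cv2.resize(cv2.imread('pics/w2.png'),(400,400))]))
```

```text
clock 3.2
qpos [-4.2480e-01  3.1230e-01  2.0122e+00 -6.0000e-04  8.1400e-01 -7.8820e-01]
qd [-0.0073 -0.0104 -0.0147  0.0002 -0.005  -0.0008]
effort [ 5.80000e-02 -3.49149e+01 -1.58521e+01  5.00000e-04  5.00000e-02
  4.00000e-04]
position [ 0.4479 -0.1266  0.0393]
ee_rot [ 0.5833  0.4013  0.5811 -0.4013]
contact_force [ 0.0582 -0.0225  0.9996]
moment [-0.0432  0.038   0.003 ]
width 0.0856
[[ 0.0027  0.9345  0.3558]
 [-0.0017  0.3558 -0.9345]
 [-1.      0.0019  0.0025]]
```

View pics/z2.png

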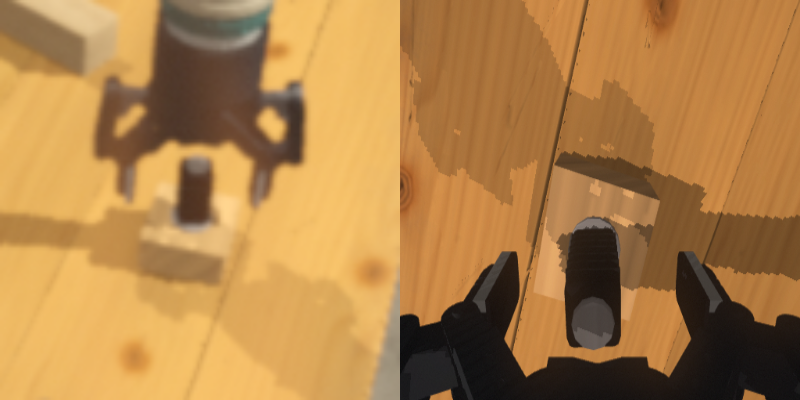

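The tool stands between the open fingers, the gripper is level and the body clears the button. I'll close the fingers now.

Emit:
carry_out(
  deltas=[0,0,0,0,0,0,-1,0,0,0,0,0,0,-1,0,0,0,0,0,0,-1,0,0,0,0,0,0,-1,0,0,0,0,0,0,-1,0,0,0,0,0,0,-1],
  newtons=80,
)

```text
clock: 4.05
position: [0.4475, -0.1273, 0.0387]
ee_rot: [0.583, 0.402, 0.581, -0.402]
contact_force: [-2.0, -0.3, 6.9]
width: 0.0232
```

Run:
```python
from h import *
s=st(); print(rot(s['ee_rot']).round(4)); shot('side','s3')
i=cv2.imread('pics/s3.png')[140:260,250:370]; cv2.imwrite('pics/z3.png',cv2.resize(i,(500,500)))
```

```text
clock 4.05
qpos [-4.2630e-01  3.1350e-01  2.0127e+00 -9.0000e-04  8.1340e-01 -7.8830e-01]
qd [ 0.0008 -0.0002 -0.001  -0.0003  0.0011 -0.0011]
effort [ 1.70700e-01 -3.33172e+01 -1.55311e+01  1.25900e-01 -3.24200e-01
 -7.30000e-03]
position [ 0.4475 -0.1273  0.0387]
ee_rot [ 0.5827  0.4015  0.5812 -0.4017]
contact_force [-1.973  -0.291   6.8923]
moment [ 0.0014  0.1529 -0.0098]
width 0.0232
[[ 0.0016  0.935   0.3547]
 [-0.0015  0.3547 -0.935 ]
 [-1.      0.001   0.0019]]
```

View pics/z3.png

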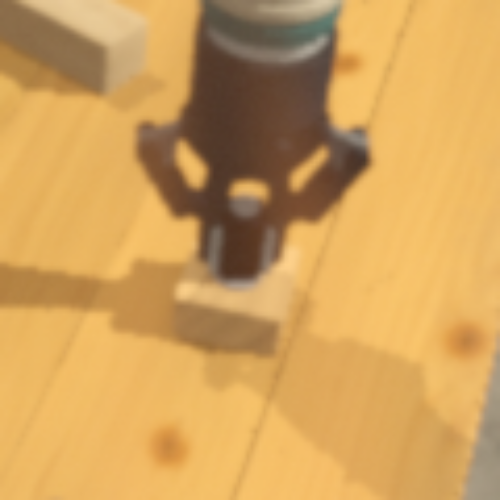

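Emit:
carry_out(
  deltas=[-0.2,0,0,0,0,0,-1,-0.4,0,0,0,0,0,-1,-0.5,0,0,0,0,0,-1,-0.5,0,0,0,0,0,-1,0,0,0,0,0,0,-1,0,0,0,0,0,0,-1],
)

```text
clock: 4.85
position: [0.4465, -0.1266, 0.1336]
ee_rot: [0.582, 0.402, 0.582, -0.402]
contact_force: [0.5, 0.8, -1.5]
width: 0.0233
```

Run:
```python
from h import *
s=st(); print(rot(s['ee_rot']).round(4)); shot('side','s4');shot('wrist','w4')
i=cv2.imread('pics/s4.png')[100:260,230:390]; cv2.imwrite('pics/z4.png',np.hstack([cv2.resize(i,(400,400)),cv2.resize(cv2.imread('pics/w4.png'),(400,400))]))
plan([.480,.157,.138],20.8,6,-1)
```

```text
clock 4.85
qpos [-4.2610e-01  1.9140e-01  1.8853e+00 -5.0000e-04  1.0647e+00 -7.8840e-01]
qd [-0.0004  0.0155  0.0157 -0.0005  0.0022 -0.001 ]
effort [ 4.50000e-03 -3.42781e+01 -2.20531e+01 -8.00000e-04 -7.26000e-02
 -0.00000e+00]
position [ 0.4465 -0.1266  0.1336]
ee_rot [ 0.5821  0.4015  0.5818 -0.4018]
contact_force [ 0.4871  0.808  -1.5216]
moment [ 0.0191  0.0791 -0.0076]
width 0.0233
[[ 0.000e+00  9.350e-01  3.547e-01]
 [-5.000e-04  3.547e-01 -9.350e-01]
 [-1.000e+00 -2.000e-04  5.000e-04]]
max 0.703
-0.014,0.367,-0.703,-0.001,-0.001,0.003,-1,-0.014,0.367,-0.703,-0.001,-0.001,0.003,-1,-0.014,0.367,-0.703,-0.001,-0.001,0.003,-1,-0.014,0.367,-0.703,-0.001,-0.001,0.003,-1,-0.014,0.367,-0.703,-0.001,-0.001,0.003,-1,-0.014,0.367,-0.703,-0.001,-0.001,0.003,-1
```

View pics/z4.png

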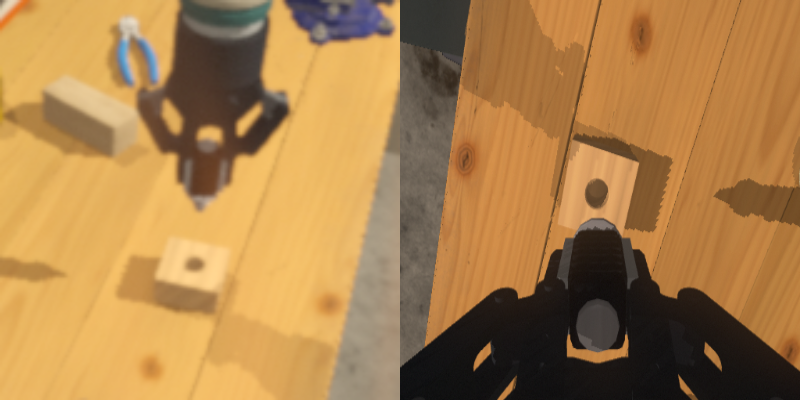

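The tool hangs upright in the fingers and the stand hole is clear. Next I hover about 50 mm beyond the sleeve, so the wrist camera sees its mouth.

Run:
```python
from h import *
d=load('w4');P=cloud(d);s=readout.get_state();p=s['position']
Q=P[230:352,190:320].reshape(-1,3)
for lo,hi in [(.172,.178),(.178,.186),(.186,.19)]:
    m=(Q[:,2]>lo)&(Q[:,2]<hi); print(lo,m.sum(),cv2.minAreaRect((Q[m,:2]*1000).astype(np.float32)) if m.sum()>5 else '')
g=cv2.cvtColor(d['color'],cv2.COLOR_RGB2GRAY)
print('hole',onz(d,597/400*512-512,192/400*384,.032))
plan([.462,.204,.138],20.8,7,-1)
```

```text
0.172 1440 ((447.116455078125, -124.38931274414062), (43.500186920166016, 25.354019165039062), 20.924583435058594)
0.178 4906 ((446.9993591308594, -124.08592224121094), (41.39208221435547, 24.77093505859375), 21.14167022705078)
0.186 371 ((443.8908996582031, -115.96510314941406), (38.57173156738281, 5.1354756355285645), 20.66043472290039)
hole [ 0.44623151 -0.1250578   0.032     ]
max 0.722
-0.012,0.314,-0.722,-0.001,-0.001,0.002,-1,-0.012,0.314,-0.722,-0.001,-0.001,0.002,-1,-0.012,0.314,-0.722,-0.001,-0.001,0.002,-1,-0.012,0.314,-0.722,-0.001,-0.001,0.002,-1,-0.012,0.314,-0.722,-0.001,-0.001,0.002,-1,-0.012,0.314,-0.722,-0.001,-0.001,0.002,-1,-0.012,0.314,-0.722,-0.001,-0.001,0.002,-1
```

Emit:
carry_out(
  deltas=[-0.012,0.314,-0.722,0,0,0,-1,-0.012,0.314,-0.722,0,0,0,-1,-0.012,0.314,-0.722,0,0,0,-1,-0.012,0.314,-0.722,0,0,0,-1,-0.012,0.314,-0.722,0,0,0,-1,-0.012,0.314,-0.722,0,0,0,-1,-0.012,0.314,-0.722,0,0,0,-1,0,0,0,0,0,0,-1,0,0,0,0,0,0,-1],
)

```text
clock: 6.08
position: [0.4622, 0.2029, 0.1379]
ee_rot: [0.582, 0.4, 0.582, -0.402]
contact_force: [-0.9, -0.2, -1.0]
width: 0.0233
```

Run:
```python
from h import *
s=st(); print(rot(s['ee_rot']).round(4)); d=shot('wrist','w5'); 
P=cloud(d); m=(abs(P[...,2]-.062)<.004)
print(m.sum(),cv2.minEnclosingCircle((P[m][:,:2]*1000).astype(np.float32)))
```

```text
clock 6.075
qpos [ 0.2773  0.2456  1.7972 -0.0024  1.1007 -0.0851]
qd [-0.0236 -0.0105  0.0046 -0.0009  0.0021  0.0001]
effort [ 7.59500e-01 -3.71816e+01 -2.21613e+01  6.51000e-02 -3.97000e-02
  1.70000e-03]
position [0.4622 0.2029 0.1379]
ee_rot [ 0.5823  0.4004  0.582  -0.4024]
contact_force [-0.8803 -0.2221 -0.99  ]
moment [0.0479 0.0256 0.0048]
width 0.0233
[[-0.0012  0.9347  0.3556]
 [-0.0026  0.3555 -0.9347]
 [-1.     -0.002   0.002 ]]
239 ((474.7032470703125, 174.181884765625), 33.607662200927734)
```

View pics/w5.png

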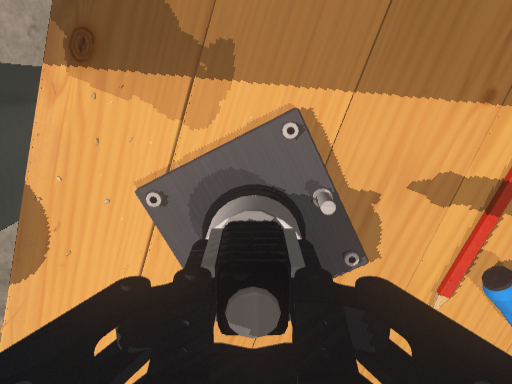

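The sleeve is mostly hidden behind the held tool; its far rim shows near (253,205) and the post at (325,200), on the side expected. The top and side views agree within about 1.5 mm on the sleeve at (0.480, 0.157), so I go over it and find the axis by touch.

Run:
```python
from h import *
plan([.480,.157,.110],20.8,3,-1)
```

```text
max 0.271
0.157,0.003,0.271,-0.003,0.009,0.008,-1,0.156,0.003,0.271,-0.003,0.009,0.008,-1,0.156,0.002,0.271,-0.003,0.009,0.008,-1
```

Emit:
carry_out(
  deltas=[0.157,0.003,0.271,-0.003,0.009,0.008,-1,0.156,0.003,0.271,-0.003,0.009,0.008,-1,0.156,0.002,0.271,-0.003,0.009,0.008,-1,0,0,0,0,0,0,-1,0,0,0,0,0,0,-1,0,0,0,0,0,0,-1],
)

```text
clock: 6.88
position: [0.481, 0.1582, 0.1113]
ee_rot: [0.583, 0.402, 0.582, -0.4]
contact_force: [0.0, 0.3, -2.0]
width: 0.0235
```

Run:
```python
from h import *
s=st(); print(rot(s['ee_rot']).round(4)); d=shot('side','s6'); 
i=cv2.imread('pics/s6.png')[220:340,180:320]; cv2.imwrite('pics/z6.png',cv2.resize(i,(700,600),interpolation=cv2.INTER_CUBIC))
```

```text
clock 6.875
qpos [ 1.7960e-01  2.7260e-01  1.8357e+00  1.1000e-03  1.0302e+00 -1.8460e-01]
qd [ 0.0067 -0.0024  0.0017 -0.0013 -0.0013  0.0009]
effort [-2.53900e-01 -3.77567e+01 -2.07914e+01 -8.20000e-03 -1.53000e-02
  1.00000e-04]
position [0.481  0.1582 0.1113]
ee_rot [ 0.5827  0.4024  0.5816 -0.4004]
contact_force [ 0.0119  0.2891 -1.9847]
moment [ 0.0326 -0.0073  0.038 ]
width 0.0235
[[ 2.800e-03  9.346e-01  3.556e-01]
 [ 1.500e-03  3.556e-01 -9.346e-01]
 [-1.000e+00  3.200e-03 -4.000e-04]]
```

View pics/z6.png

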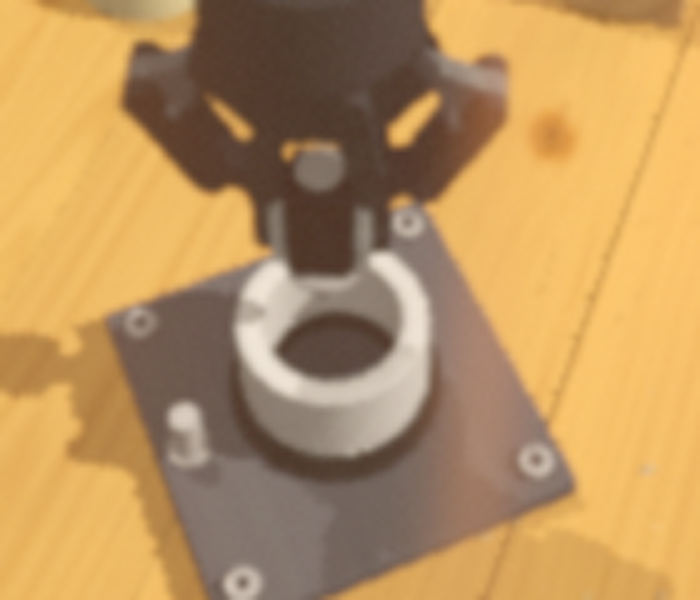

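```bash
cat >> h.py <<'E'
def avg(n=12):
    L=[]
    for i in range(n):
        eyes.get_image('wrist'); s=readout.get_state(); L.append(np.r_[s['position'],R.from_matrix(rot(s['ee_rot'])).as_rotvec(),s['contact_force'],s['moment']])
    L=np.array(L); m=L.mean(0)
    print('t',round(s['clock'],2),'p',(m[:3]*1e3).round(2),'sd',(L[:,:3].std(0)*1e3).round(2),'F',m[6:9].round(2),'sd',L[:,6:9].std(0).round(2),'M',m[9:].round(3))
    Rm=R.from_rotvec(m[3:6]).as_matrix(); print('x axis',Rm[:,0].round(4),'y',Rm[:,1].round(4))
    return m
E
python3 - <<'E'
from h import *
avg(16)
E
```

```text
t 7.72 p [480.85 158.02 111.05] sd [0.02 0.18 0.11] F [ 0.17 -0.11 -1.14] sd [0.5  0.59 0.39] M [ 0.002 -0.002  0.   ]
x axis [ 0.0025  0.0012 -1.    ] y [0.9346 0.3556 0.0028]
```

```bash
cat >> h.py <<'E'
YT=np.array([.9346,.3556,0]);ZT=np.array([.3556,-.9346,0])
def w2t(dx,dy):  # mm world -> y,z numbers
    d=np.array([dx,dy,0]); return (d@YT/60).round(4),(d@ZT/60).round(4)
E
python3 - <<'E'
from h import *
u=np.array([.672,.741]);v=np.array([.741,-.672])
for n,w in [('-v',-v),('v',v),('-u',-u),('u',u)]: print(n,w2t(*(w*20)),w2t(*w))
E
```

```text
-v (np.float64(-0.1512), np.float64(-0.2972)) (np.float64(-0.0076), np.float64(-0.0149))
v (np.float64(0.1512), np.float64(0.2972)) (np.float64(0.0076), np.float64(0.0149))
-u (np.float64(-0.2972), np.float64(0.1512)) (np.float64(-0.0149), np.float64(0.0076))
u (np.float64(0.2972), np.float64(-0.1512)) (np.float64(0.0149), np.float64(-0.0076))
```

Emit:
carry_out(
  deltas=[0.155,0,0,0,0,0,-1,0.15,0,0,0,0,0,-1,0.15,0,0,0,0,0,-1,0,0,0,0,0,0,-1],
)

```text
clock: 8.22
position: [0.4801, 0.1577, 0.0825]
ee_rot: [0.582, 0.402, 0.582, -0.401]
contact_force: [0.1, 1.1, -1.2]
width: 0.0231
```

Emit:
carry_out(
  deltas=[0,-0.05,-0.1,0,0,0,-1,0,-0.05,-0.1,0,0,0,-1,0,-0.04,-0.075,0,0,0,-1,0,-0.013,-0.026,0,0,0,-1,0,0,0,0,0,0,-1,0,0,0,0,0,0,-1],
)

```text
clock: 8.98
position: [0.4661, 0.1715, 0.0837]
ee_rot: [0.583, 0.402, 0.582, -0.401]
contact_force: [0.2, -0.5, -1.1]
width: 0.0233
```

Run:
```python
from h import *
avg(10)
```

```text
t 9.47 p [466.01 171.43  83.62] sd [0.07 0.02 0.03] F [-0.38 -0.16 -1.22] sd [0.52 0.48 0.4 ] M [-0.013 -0.008  0.002]
x axis [ 0.0023  0.0011 -1.    ] y [0.9348 0.3552 0.0026]
```

Emit:
carry_out(
  deltas=[0,-0.008,-0.015,0,0,0,-1,0,-0.007,-0.015,0,0,0,-1,0,0,0,0,0,0,-1],
)

```text
clock: 9.85
position: [0.4646, 0.1728, 0.0837]
ee_rot: [0.583, 0.402, 0.582, -0.401]
contact_force: [-0.3, -0.9, -2.0]
width: 0.0232
```

Run:
```python
from h import *
avg(10)
```

```text
t 10.35 p [464.56 172.81  83.67] sd [0.03 0.02 0.02] F [ 0.65 -0.88 -1.24] sd [0.47 0.45 0.29] M [-0.148 -0.121  0.014]
x axis [ 0.0025  0.0011 -1.    ] y [0.9347 0.3554 0.0028]
```

Emit:
carry_out(
  deltas=[0,0.06,0.12,0,0,0,-1,0,0.08,0.16,0,0,0,-1,0,0.08,0.16,0,0,0,-1,0,0.06,0.12,0,0,0,-1,0,0.03,0.05,0,0,0,-1,0,0.015,0.029,0,0,0,-1,0,0,0,0,0,0,-1,0,0,0,0,0,0,-1],
)

```text
clock: 11.35
position: [0.4961, 0.1441, 0.0837]
ee_rot: [0.583, 0.402, 0.582, -0.401]
contact_force: [0.3, 0.5, -2.2]
width: 0.0233
```

Run:
```python
from h import *
avg(10)
```

```text
t 11.85 p [496.18 144.06  83.7 ] sd [0.08 0.06 0.01] F [-0.33 -0.05 -1.34] sd [0.77 0.49 0.38] M [-0.001  0.015  0.014]
x axis [ 0.0023  0.0012 -1.    ] y [0.9347 0.3555 0.0025]
```

Emit:
carry_out(
  deltas=[0,0.006,0.012,0,0,0,-1,0,0.006,0.012,0,0,0,-1,0,0,0,0,0,0,-1],
)

```text
clock: 12.22
position: [0.4975, 0.1428, 0.0837]
ee_rot: [0.583, 0.402, 0.582, -0.401]
contact_force: [0.0, -0.6, -1.4]
width: 0.0233
```

Run:
```python
from h import *
avg(8)
```

```text
t 12.62 p [497.47 142.86  83.67] sd [0.02 0.02 0.01] F [ 0.18  0.14 -1.45] sd [0.35 0.43 0.64] M [-0.027  0.006 -0.012]
x axis [ 0.0023  0.0012 -1.    ] y [0.9348 0.3553 0.0025]
```

Emit:
carry_out(
  deltas=[0,0.006,0.012,0,0,0,-1,0,0.006,0.012,0,0,0,-1,0,0,0,0,0,0,-1],
)

```text
clock: 13.0
position: [0.4983, 0.142, 0.0836]
ee_rot: [0.582, 0.402, 0.582, -0.401]
contact_force: [-2.1, 0.6, -1.0]
width: 0.0234
```

Run:
```python
from h import *
avg(8)
```

```text
t 13.4 p [498.36 141.9   83.6 ] sd [0.04 0.04 0.01] F [-1.17  1.48 -1.41] sd [0.38 0.55 0.61] M [ 0.26   0.259 -0.005]
x axis [ 0.0017  0.0014 -1.    ] y [0.9348 0.3552 0.0021]
```

Run:
```python
from h import *
print(w2t(-17.1,15.8), w2t(.672*20,.741*20))
```

```text
(np.float64(-0.1727), np.float64(-0.3475)) (np.float64(0.2972), np.float64(-0.1512))
```

Emit:
carry_out(
  deltas=[0,-0.05,-0.1,0,0,0,-1,0.033,-0.07,-0.15,0,0,0,-1,0,-0.0527,-0.0975,0,0,0,-1,0,0.08,-0.04,0,0,0,-1,0,0.1,-0.05,0,0,0,-1,0,0.07,-0.036,0,0,0,-1,0,0.0472,-0.0252,0,0,0,-1,0,0,0,0,0,0,-1,0,0,0,0,0,0,-1],
)

```text
clock: 14.52
position: [0.4949, 0.1723, 0.0816]
ee_rot: [0.582, 0.402, 0.582, -0.401]
contact_force: [0.2, -0.9, -1.6]
width: 0.0234
```

Run:
```python
from h import *
m=avg(6); d=m[:2]*1e3-[481.43,157.5]; print('u',d@[.672,.741],'v',d@[.741,-.672])
```

```text
t 14.82 p [494.92 172.33  81.72] sd [0.02 0.02 0.03] F [ 0.13 -0.21 -1.47] sd [0.65 0.36 0.74] M [-0.038  0.032  0.015]
x axis [ 0.0022  0.0012 -1.    ] y [0.9348 0.3551 0.0025]
u 20.051532400073636 v 0.03241134892495445
```

Emit:
carry_out(
  deltas=[0,0.015,-0.0075,0,0,0,-1,0,0.015,-0.0075,0,0,0,-1,0,0,0,0,0,0,-1],
)

```text
clock: 15.2
position: [0.4957, 0.1734, 0.0816]
ee_rot: [0.582, 0.402, 0.582, -0.401]
contact_force: [-1.7, -3.2, 0.2]
width: 0.0232
```

Run:
```python
from h import *
m=avg(6); d=m[:2]*1e3-[481.43,157.5]; print('u',d@[.672,.741],'v',d@[.741,-.672])
```

```text
t 15.5 p [495.81 173.51  81.57] sd [0.05 0.06 0.01] F [-2.65 -2.83 -0.86] sd [0.54 0.48 0.32] M [-0.589  0.431 -0.006]
x axis [ 1.1e-03  4.0e-04 -1.0e+00] y [0.9347 0.3555 0.0012]
u 21.5274971202725 v -0.10423892645635568
```

Emit:
carry_out(
  deltas=[0,-0.08,0.04,0,0,0,-1,0,-0.12,0.06,0,0,0,-1,0,-0.14,0.07,0,0,0,-1,0,-0.14,0.07,0,0,0,-1,0,-0.11,0.06,0,0,0,-1,0,-0.059,0.0305,0,0,0,-1,0,-0.015,0.0075,0,0,0,-1,0,-0.015,0.0075,0,0,0,-1,0,0,0,0,0,0,-1,0,0,0,0,0,0,-1],
)

```text
clock: 16.75
position: [0.4659, 0.1402, 0.0816]
ee_rot: [0.583, 0.402, 0.582, -0.401]
contact_force: [-0.1, -0.4, -1.4]
width: 0.0234
```

Run:
```python
from h import *
m=avg(6); d=m[:2]*1e3-[481.43,157.5]; print('u',d@[.672,.741],'v',d@[.741,-.672])
```

```text
t 17.05 p [465.87 140.13  81.64] sd [0.02 0.03 0.01] F [ 0.04  0.31 -0.98] sd [0.76 0.58 0.52] M [ 0.039 -0.071  0.012]
x axis [ 0.0026  0.0012 -1.    ] y [0.9347 0.3554 0.0029]
u -23.328649478464936 v 0.13946456594784706
```

The four touches agree: the axis is at (480.5, 156.5) mm, contact radius 21.9 mm, with the moment confirming the forces. Now I go to the post side.

```bash
cat >> h.py <<'E'
C=np.array([480.54,156.52])
def pol(m=None,n=5):
    m=avg(n) if m is None else m; d=m[:2]*1e3-C; a=np.arctan2(d[1],d[0]); e=np.array([np.cos(a),np.sin(a)]); t=np.array([e[1],-e[0]])
    FM=np.array([-m[10],m[9]])/.188
    print('ang %.1f rho %.2f  Frad(F) %.2f (M) %.2f  Ftan(F) %.2f (M) %.2f'%(np.degrees(a),np.hypot(*d),-m[6:8]@e,-FM@e,-m[6:8]@t,-FM@t)); return m
def arc(th0,th1,n,r0,r1):
    th=np.radians(np.linspace(th0,th1,n+1)); r=np.linspace(r0,r1,n+1); p=np.stack([r*np.cos(th),r*np.sin(th)],1)
    o=[]
    for d in np.diff(p,axis=0):
        y=d@YT[:2]/60; z=d@ZT[:2]/60; o+=[0,round(y,4),round(z,4),0,0,0,-1]
    print(','.join('%g'%(v+0.) for v in o))
E
python3 - <<'E'
from h import *
print(w2t(29.45,32.69),w2t(.672*1.8,.741*1.8))
E
```

```text
(np.float64(0.6525), np.float64(-0.3347)) (np.float64(0.0267), np.float64(-0.0136))
```

Emit:
carry_out(
  deltas=[0,0.08,-0.04,0,0,0,-1,0,0.14,-0.07,0,0,0,-1,0,0.16,-0.08,0,0,0,-1,0,0.14,-0.07,0,0,0,-1,0,0.09,-0.05,0,0,0,-1,0,0.0425,-0.0247,0,0,0,-1,0,0.012,-0.006,0,0,0,-1,0,0.0147,-0.0076,0,0,0,-1,0,0,0,0,0,0,-1],
)

```text
clock: 18.18
position: [0.4955, 0.1734, 0.0815]
ee_rot: [0.582, 0.402, 0.582, -0.401]
contact_force: [-1.7, -2.8, -1.8]
width: 0.0231
```

Run:
```python
from h import *
pol(n=6)
arc(47.8,11.8,10,23.8,23.8)
```

```text
t 18.48 p [495.65 173.55  81.54] sd [0.06 0.08 0.01] F [-1.86 -3.48 -1.37] sd [0.65 0.27 0.18] M [-0.61   0.385 -0.015]
x axis [ 1.e-03  4.e-04 -1.e+00] y [0.9347 0.3553 0.001 ]
ang 48.4 rho 22.76  Frad(F) 3.84 (M) 3.79  Ftan(F) -0.92 (M) -0.62
0,0.0106,0.0226,0,0,0,-1,0,0.0092,0.0232,0,0,0,-1,0,0.0077,0.0237,0,0,0,-1,0,0.0062,0.0241,0,0,0,-1,0,0.0047,0.0245,0,0,0,-1,0,0.0031,0.0247,0,0,0,-1,0,0.0016,0.0249,0,0,0,-1,0,0,0.0249,0,0,0,-1,0,-0.0016,0.0249,0,0,0,-1,0,-0.0031,0.0247,0,0,0,-1
```

Emit:
carry_out(
  deltas=[0,0.0067,-0.0034,0,0,0,-1,0,0,0,0,0,0,-1],
)

```text
clock: 18.73
position: [0.496, 0.174, 0.0815]
ee_rot: [0.582, 0.402, 0.582, -0.401]
contact_force: [-2.6, -3.4, -1.4]
width: 0.0231
```

Run:
```python
from h import *
pol(n=6)
```

```text
t 19.02 p [495.99 173.97  81.52] sd [0.01 0.01 0.01] F [-2.97 -4.37 -1.16] sd [0.32 0.38 0.34] M [-0.847  0.536 -0.021]
x axis [ 9.e-04  3.e-04 -1.e+00] y [9.347e-01 3.555e-01 9.000e-04]
ang 48.5 rho 23.30  Frad(F) 5.24 (M) 5.26  Ftan(F) -0.67 (M) -0.85
```

Emit:
carry_out(
  deltas=[0,0.0106,0.0226,0,0,0,-1,0,0.0092,0.0232,0,0,0,-1,0,0.0077,0.0237,0,0,0,-1,0,0.0062,0.0241,0,0,0,-1,0,0.0047,0.0245,0,0,0,-1],
)

```text
clock: 19.65
position: [0.5008, 0.169, 0.0817]
ee_rot: [0.582, 0.402, 0.582, -0.401]
contact_force: [-5.3, -0.7, -0.0]
width: 0.0233
```

Run:
```python
from h import *
pol(n=3)
arc(29.8,11.8,5,23.8,23.7)
```

```text
t 19.8 p [500.93 168.83  81.7 ] sd [0.   0.02 0.  ] F [-5.31 -0.74 -0.03] sd [0.54 0.72 0.47] M [-0.125  0.965  0.036]
x axis [ 0.0014  0.0018 -1.    ] y [0.9349 0.3549 0.002 ]
ang 31.1 rho 23.82  Frad(F) 4.93 (M) 4.74  Ftan(F) 2.11 (M) 2.08
0,0.0028,0.0248,0,0,0,-1,0,0.0012,0.0249,0,0,0,-1,0,-0.0003,0.0249,0,0,0,-1,0,-0.0019,0.0248,0,0,0,-1,0,-0.0035,0.0246,0,0,0,-1
```

Emit:
carry_out(
  deltas=[0,0.0031,0.0247,0,0,0,-1,0,0.0016,0.0249,0,0,0,-1,0,0,0.0249,0,0,0,-1,0,-0.0016,0.0249,0,0,0,-1,0,-0.0031,0.0247,0,0,0,-1],
)

```text
clock: 20.42
position: [0.5031, 0.1625, 0.0817]
ee_rot: [0.582, 0.403, 0.582, -0.401]
contact_force: [-5.4, 0.8, 0.3]
width: 0.0234
```

Run:
```python
from h import *
pol(n=3)
for a in (23.6,23.8,24.0): arc(11.8,-6.2,5,23.8,a)
```

```text
t 20.57 p [503.27 162.25  81.68] sd [0.01 0.01 0.01] F [-5.41  0.17  0.39] sd [0.19 0.36 0.37] M [ 0.046  1.023 -0.01 ]
x axis [ 9.0e-04  2.6e-03 -1.0e+00] y [0.935  0.3546 0.0018]
ang 14.2 rho 23.44  Frad(F) 5.20 (M) 5.22  Ftan(F) 1.49 (M) 1.57
0,-0.0053,0.0243,0,0,0,-1,0,-0.0068,0.0239,0,0,0,-1,0,-0.0083,0.0234,0,0,0,-1,0,-0.0098,0.0228,0,0,0,-1,0,-0.0111,0.0221,0,0,0,-1
0,-0.0047,0.0245,0,0,0,-1,0,-0.0062,0.0241,0,0,0,-1,0,-0.0077,0.0237,0,0,0,-1,0,-0.0092,0.0232,0,0,0,-1,0,-0.0106,0.0225,0,0,0,-1
0,-0.004,0.0246,0,0,0,-1,0,-0.0056,0.0244,0,0,0,-1,0,-0.0071,0.024,0,0,0,-1,0,-0.0086,0.0235,0,0,0,-1,0,-0.0101,0.023,0,0,0,-1
```

Emit:
carry_out(
  deltas=[0,-0.0052,0.0243,0,0,0,-1,0,-0.0067,0.0239,0,0,0,-1,0,-0.0082,0.0234,0,0,0,-1,0,-0.0096,0.0228,0,0,0,-1,0,-0.011,0.0222,0,0,0,-1],
)

```text
clock: 21.2
position: [0.5043, 0.1553, 0.0819]
ee_rot: [0.582, 0.403, 0.582, -0.4]
contact_force: [-4.9, 3.9, 0.6]
width: 0.0233
```

Run:
```python
from h import *
pol(n=3)
for a in (23.4,23.6,23.8): arc(-6.2,-24.2,5,23.6,a)
```

```text
t 21.35 p [504.35 155.12  81.9 ] sd [0.01 0.01 0.01] F [-4.71  2.83  0.2 ] sd [0.43 0.21 0.38] M [0.562 0.898 0.056]
x axis [ 0.0028  0.0033 -1.    ] y [0.9351 0.3544 0.0038]
ang -3.4 rho 23.86  Frad(F) 4.87 (M) 4.94  Ftan(F) 2.55 (M) 2.70
0,-0.0125,0.0213,0,0,0,-1,0,-0.0138,0.0204,0,0,0,-1,0,-0.015,0.0195,0,0,0,-1,0,-0.0162,0.0185,0,0,0,-1,0,-0.0173,0.0174,0,0,0,-1
0,-0.0119,0.0216,0,0,0,-1,0,-0.0133,0.0209,0,0,0,-1,0,-0.0145,0.02,0,0,0,-1,0,-0.0158,0.019,0,0,0,-1,0,-0.0169,0.018,0,0,0,-1
0,-0.0113,0.022,0,0,0,-1,0,-0.0127,0.0213,0,0,0,-1,0,-0.0141,0.0205,0,0,0,-1,0,-0.0153,0.0196,0,0,0,-1,0,-0.0166,0.0186,0,0,0,-1
```

Run:
```python
from h import *
arc(-6.2,-35,8,23.6,23.6)
```

```text
0,-0.0119,0.0216,0,0,0,-1,0,-0.0133,0.0209,0,0,0,-1,0,-0.0145,0.02,0,0,0,-1,0,-0.0158,0.019,0,0,0,-1,0,-0.0169,0.018,0,0,0,-1,0,-0.018,0.0169,0,0,0,-1,0,-0.019,0.0157,0,0,0,-1,0,-0.02,0.0145,0,0,0,-1
```

Emit:
carry_out(
  deltas=[0,-0.0119,0.0216,0,0,0,-1,0,-0.0133,0.0209,0,0,0,-1,0,-0.0145,0.02,0,0,0,-1,0,-0.0158,0.019,0,0,0,-1,0,-0.0169,0.018,0,0,0,-1,0,-0.018,0.0169,0,0,0,-1,0,-0.019,0.0157,0,0,0,-1,0,-0.02,0.0145,0,0,0,-1],
)

```text
clock: 22.35
position: [0.5011, 0.144, 0.0821]
ee_rot: [0.583, 0.403, 0.581, -0.4]
contact_force: [-1.5, 3.7, 0.5]
width: 0.0232
```

Run:
```python
from h import *
pol(n=3)
for a in (23.4,23.6,23.8): arc(-35,-63.8,8,23.6,a)
```

```text
t 22.5 p [500.98 143.9   82.07] sd [0.02 0.02 0.01] F [-2.66  3.95  0.55] sd [0.12 0.18 0.45] M [0.849 0.491 0.007]
x axis [ 0.0046  0.0028 -1.    ] y [0.935  0.3547 0.0052]
ang -31.7 rho 24.03  Frad(F) 4.34 (M) 4.60  Ftan(F) 1.96 (M) 2.47
0,-0.0211,0.0129,0,0,0,-1,0,-0.0218,0.0115,0,0,0,-1,0,-0.0225,0.0101,0,0,0,-1,0,-0.023,0.0087,0,0,0,-1,0,-0.0235,0.0072,0,0,0,-1,0,-0.0239,0.0057,0,0,0,-1,0,-0.0242,0.0042,0,0,0,-1,0,-0.0244,0.0026,0,0,0,-1
0,-0.0209,0.0132,0,0,0,-1,0,-0.0217,0.0119,0,0,0,-1,0,-0.0224,0.0105,0,0,0,-1,0,-0.023,0.0091,0,0,0,-1,0,-0.0235,0.0076,0,0,0,-1,0,-0.0239,0.0061,0,0,0,-1,0,-0.0243,0.0046,0,0,0,-1,0,-0.0245,0.0031,0,0,0,-1
0,-0.0207,0.0136,0,0,0,-1,0,-0.0215,0.0123,0,0,0,-1,0,-0.0222,0.0109,0,0,0,-1,0,-0.0229,0.0095,0,0,0,-1,0,-0.0235,0.0081,0,0,0,-1,0,-0.024,0.0066,0,0,0,-1,0,-0.0244,0.0051,0,0,0,-1,0,-0.0247,0.0035,0,0,0,-1
```

Emit:
carry_out(
  deltas=[0.0006,-0.0207,0.0136,0,0,0,-1,0.0006,-0.0215,0.0123,0,0,0,-1,0.0006,-0.0222,0.0109,0,0,0,-1,0.0006,-0.0229,0.0095,0,0,0,-1,0.0006,-0.0235,0.0081,0,0,0,-1,0.0006,-0.024,0.0066,0,0,0,-1,0.0006,-0.0244,0.0051,0,0,0,-1,0.0006,-0.0247,0.0035,0,0,0,-1],
)

```text
clock: 23.5
position: [0.4928, 0.1358, 0.0819]
ee_rot: [0.583, 0.403, 0.581, -0.4]
contact_force: [0.7, 4.5, -0.0]
width: 0.0231
```

Run:
```python
from h import *
pol(n=3)
for a in (23.6,23.8,24.0): arc(-63.8,-92.6,8,23.8,a)
```

```text
t 23.65 p [492.48 135.68  81.85] sd [0.02 0.02 0.02] F [-0.17  4.84  0.82] sd [0.75 0.6  0.53] M [0.89  0.051 0.036]
x axis [ 0.0053  0.0019 -1.    ] y [0.9348 0.355  0.0056]
ang -60.2 rho 24.02  Frad(F) 4.28 (M) 4.24  Ftan(F) 2.26 (M) 2.12
0,-0.0249,0.0011,0,0,0,-1,0,-0.0249,-0.0004,0,0,0,-1,0,-0.0248,-0.002,0,0,0,-1,0,-0.0246,-0.0035,0,0,0,-1,0,-0.0243,-0.0051,0,0,0,-1,0,-0.0239,-0.0066,0,0,0,-1,0,-0.0234,-0.0081,0,0,0,-1,0,-0.0228,-0.0095,0,0,0,-1
0,-0.0249,0.0016,0,0,0,-1,0,-0.0249,0,0,0,0,-1,0,-0.0249,-0.0016,0,0,0,-1,0,-0.0247,-0.0031,0,0,0,-1,0,-0.0245,-0.0047,0,0,0,-1,0,-0.0241,-0.0062,0,0,0,-1,0,-0.0237,-0.0077,0,0,0,-1,0,-0.0232,-0.0092,0,0,0,-1
0,-0.0249,0.002,0,0,0,-1,0,-0.025,0.0004,0,0,0,-1,0,-0.025,-0.0012,0,0,0,-1,0,-0.0249,-0.0027,0,0,0,-1,0,-0.0247,-0.0043,0,0,0,-1,0,-0.0244,-0.0058,0,0,0,-1,0,-0.024,-0.0074,0,0,0,-1,0,-0.0235,-0.0089,0,0,0,-1
```

Run:
```python
from h import *
arc(-63.8,-67.4,1,23.8,24.1)
arc(-67.4,-81.8,4,24.1,24.4)
```

```text
0,-0.0247,0.0065,0,0,0,-1
0,-0.0253,0.0012,0,0,0,-1,0,-0.0254,-0.0004,0,0,0,-1,0,-0.0254,-0.002,0,0,0,-1,0,-0.0253,-0.0036,0,0,0,-1
```

Emit:
carry_out(
  deltas=[0,-0.0247,0.0065,0,0,0,-1,0,-0.0253,0.0012,0,0,0,-1,0,-0.0254,-0.0004,0,0,0,-1,0,-0.0254,-0.002,0,0,0,-1,0,-0.0253,-0.0036,0,0,0,-1],
)

```text
clock: 24.28
position: [0.486, 0.1332, 0.0819]
ee_rot: [0.583, 0.404, 0.581, -0.4]
contact_force: [0.8, 6.1, 1.3]
width: 0.0232
```

Run:
```python
from h import *
pol(n=3)
for a in (24.2,24.4,24.6): arc(-81.8,-103.4,6,24.4,a)
```

```text
t 24.43 p [485.61 133.12  81.88] sd [0.02 0.01 0.  ] F [-0.01  5.81  0.45] sd [0.18 0.71 0.26] M [ 1.048 -0.069  0.006]
x axis [ 0.0055  0.0023 -1.    ] y [0.9349 0.355  0.006 ]
ang -77.8 rho 23.95  Frad(F) 5.68 (M) 5.37  Ftan(F) 1.22 (M) 1.54
0,-0.0246,-0.0069,0,0,0,-1,0,-0.0241,-0.0084,0,0,0,-1,0,-0.0235,-0.0099,0,0,0,-1,0,-0.0228,-0.0113,0,0,0,-1,0,-0.022,-0.0127,0,0,0,-1,0,-0.0211,-0.0141,0,0,0,-1
0,-0.0247,-0.0064,0,0,0,-1,0,-0.0243,-0.0079,0,0,0,-1,0,-0.0237,-0.0094,0,0,0,-1,0,-0.0231,-0.0109,0,0,0,-1,0,-0.0224,-0.0123,0,0,0,-1,0,-0.0216,-0.0137,0,0,0,-1
0,-0.0249,-0.0058,0,0,0,-1,0,-0.0245,-0.0074,0,0,0,-1,0,-0.024,-0.0089,0,0,0,-1,0,-0.0235,-0.0104,0,0,0,-1,0,-0.0228,-0.0119,0,0,0,-1,0,-0.022,-0.0133,0,0,0,-1
```

Emit:
carry_out(
  deltas=[0,-0.0246,-0.0069,0,0,0,-1,0,-0.0241,-0.0084,0,0,0,-1,0,-0.0235,-0.0099,0,0,0,-1,0,-0.0228,-0.0113,0,0,0,-1,0,-0.022,-0.0127,0,0,0,-1,0,-0.0211,-0.0141,0,0,0,-1],
)

```text
clock: 25.18
position: [0.4762, 0.1332, 0.0817]
ee_rot: [0.583, 0.403, 0.581, -0.4]
contact_force: [3.0, 4.2, 0.4]
width: 0.023
```

Run:
```python
from h import *
pol(n=3)
for a in (24.0,24.2,24.4): arc(-103.4,-125,6,24.2,a)
```

```text
t 25.32 p [475.85 133.27  81.67] sd [0.04 0.01 0.02] F [3.4  3.57 0.73] sd [0.16 0.4  0.72] M [ 0.765 -0.576  0.009]
x axis [ 0.0042  0.0013 -1.    ] y [0.9347 0.3553 0.0044]
ang -101.4 rho 23.72  Frad(F) 4.17 (M) 4.59  Ftan(F) 2.63 (M) 2.20
0,-0.0201,-0.0153,0,0,0,-1,0,-0.0191,-0.0166,0,0,0,-1,0,-0.018,-0.0177,0,0,0,-1,0,-0.0168,-0.0188,0,0,0,-1,0,-0.0156,-0.0198,0,0,0,-1,0,-0.0143,-0.0207,0,0,0,-1
0,-0.0205,-0.0149,0,0,0,-1,0,-0.0195,-0.0162,0,0,0,-1,0,-0.0185,-0.0174,0,0,0,-1,0,-0.0173,-0.0185,0,0,0,-1,0,-0.0161,-0.0195,0,0,0,-1,0,-0.0149,-0.0205,0,0,0,-1
0,-0.0208,-0.0145,0,0,0,-1,0,-0.0199,-0.0158,0,0,0,-1,0,-0.0189,-0.017,0,0,0,-1,0,-0.0178,-0.0182,0,0,0,-1,0,-0.0167,-0.0193,0,0,0,-1,0,-0.0154,-0.0203,0,0,0,-1
```

Emit:
carry_out(
  deltas=[0,-0.0208,-0.0145,0,0,0,-1,0,-0.0199,-0.0158,0,0,0,-1,0,-0.0189,-0.017,0,0,0,-1,0,-0.0178,-0.0182,0,0,0,-1,0,-0.0167,-0.0193,0,0,0,-1,0,-0.0154,-0.0203,0,0,0,-1],
)

```text
clock: 26.08
position: [0.4675, 0.1365, 0.0815]
ee_rot: [0.583, 0.402, 0.581, -0.4]
contact_force: [4.4, 1.8, 0.1]
width: 0.0234
```

Run:
```python
from h import *
pol(n=3)
for a in (24.2,24.4,24.6): arc(-125,-146.6,6,24.4,a)
```

```text
t 26.23 p [467.19 136.64  81.51] sd [0.   0.01 0.02] F [3.71 2.26 0.59] sd [0.22 0.02 0.16] M [ 0.407 -0.843 -0.016]
x axis [ 3.6e-03  8.0e-04 -1.0e+00] y [0.9347 0.3555 0.0036]
ang -123.9 rho 23.94  Frad(F) 3.94 (M) 4.30  Ftan(F) 1.82 (M) 2.52
0,-0.0132,-0.0219,0,0,0,-1,0,-0.0118,-0.0226,0,0,0,-1,0,-0.0103,-0.0233,0,0,0,-1,0,-0.0088,-0.0238,0,0,0,-1,0,-0.0073,-0.0243,0,0,0,-1,0,-0.0058,-0.0247,0,0,0,-1
0,-0.0137,-0.0216,0,0,0,-1,0,-0.0123,-0.0224,0,0,0,-1,0,-0.0109,-0.0231,0,0,0,-1,0,-0.0094,-0.0238,0,0,0,-1,0,-0.0079,-0.0243,0,0,0,-1,0,-0.0063,-0.0247,0,0,0,-1
0,-0.0142,-0.0213,0,0,0,-1,0,-0.0128,-0.0222,0,0,0,-1,0,-0.0114,-0.023,0,0,0,-1,0,-0.01,-0.0237,0,0,0,-1,0,-0.0085,-0.0243,0,0,0,-1,0,-0.0069,-0.0248,0,0,0,-1
```

Run:
```python
from h import *
arc(-125,-128.6,1,24.4,24.65)
arc(-128.6,-146.6,5,24.65,24.9)
```

```text
0,-0.0173,-0.0195,0,0,0,-1
0,-0.0132,-0.0222,0,0,0,-1,0,-0.0118,-0.0231,0,0,0,-1,0,-0.0103,-0.0238,0,0,0,-1,0,-0.0088,-0.0245,0,0,0,-1,0,-0.0073,-0.025,0,0,0,-1
```

Emit:
carry_out(
  deltas=[0,-0.0173,-0.0195,0,0,0,-1,0,-0.0132,-0.0222,0,0,0,-1,0,-0.0118,-0.0231,0,0,0,-1,0,-0.0103,-0.0238,0,0,0,-1,0,-0.0088,-0.0245,0,0,0,-1,0,-0.0073,-0.025,0,0,0,-1],
)

```text
clock: 26.98
position: [0.4605, 0.1429, 0.0815]
ee_rot: [0.583, 0.402, 0.581, -0.4]
contact_force: [4.9, 1.4, 0.1]
width: 0.0231
```

Run:
```python
from h import *
pol(n=3)
for a in (24.7,24.9,25.1): arc(-146.6,-168.2,6,24.9,a)
```

```text
t 27.12 p [460.31 143.    81.49] sd [0.01 0.01 0.  ] F [4.72 2.01 0.88] sd [0.2  0.29 0.6 ] M [ 0.378 -0.851 -0.022]
x axis [ 3.2e-03  9.0e-04 -1.0e+00] y [0.9347 0.3555 0.0034]
ang -146.2 rho 24.33  Frad(F) 5.04 (M) 4.88  Ftan(F) 0.96 (M) 0.84
0,-0.0043,-0.0257,0,0,0,-1,0,-0.0027,-0.0259,0,0,0,-1,0,-0.0011,-0.026,0,0,0,-1,0,0.0006,-0.0259,0,0,0,-1,0,0.0022,-0.0258,0,0,0,-1,0,0.0038,-0.0256,0,0,0,-1
0,-0.0049,-0.0256,0,0,0,-1,0,-0.0033,-0.0259,0,0,0,-1,0,-0.0016,-0.026,0,0,0,-1,0,0,-0.0261,0,0,0,-1,0,0.0017,-0.026,0,0,0,-1,0,0.0033,-0.0259,0,0,0,-1
0,-0.0054,-0.0255,0,0,0,-1,0,-0.0038,-0.0258,0,0,0,-1,0,-0.0022,-0.0261,0,0,0,-1,0,-0.0005,-0.0262,0,0,0,-1,0,0.0011,-0.0262,0,0,0,-1,0,0.0028,-0.0261,0,0,0,-1
```

Emit:
carry_out(
  deltas=[0,-0.0052,-0.0256,0,0,0,-1,0,-0.0036,-0.0258,0,0,0,-1,0,-0.002,-0.0261,0,0,0,-1,0,-0.0003,-0.0262,0,0,0,-1,0,0.0013,-0.0261,0,0,0,-1,0,0.003,-0.026,0,0,0,-1],
)

```text
clock: 27.88
position: [0.4573, 0.1506, 0.0816]
ee_rot: [0.584, 0.402, 0.581, -0.401]
contact_force: [5.2, -1.4, 0.8]
width: 0.0235
```

Run:
```python
from h import *
pol(n=3)
for a in (24.6,24.8,25.0,25.2): arc(-168.2,-189.8,6,25.0,a)
```

```text
t 28.02 p [457.22 150.85  81.59] sd [0.01 0.01 0.  ] F [ 5.51 -0.09  0.2 ] sd [0.52 0.52 0.04] M [-0.06  -1.051  0.033]
x axis [ 4.4e-03 -5.0e-04 -1.0e+00] y [0.9344 0.3561 0.0039]
ang -166.3 rho 24.00  Frad(F) 5.34 (M) 5.36  Ftan(F) 1.39 (M) 1.63
0,0.006,-0.0255,0,0,0,-1,0,0.0076,-0.025,0,0,0,-1,0,0.0091,-0.0244,0,0,0,-1,0,0.0106,-0.0237,0,0,0,-1,0,0.012,-0.0229,0,0,0,-1,0,0.0134,-0.0221,0,0,0,-1
0,0.0055,-0.0256,0,0,0,-1,0,0.007,-0.0252,0,0,0,-1,0,0.0086,-0.0246,0,0,0,-1,0,0.0101,-0.024,0,0,0,-1,0,0.0116,-0.0233,0,0,0,-1,0,0.013,-0.0225,0,0,0,-1
0,0.0049,-0.0257,0,0,0,-1,0,0.0065,-0.0253,0,0,0,-1,0,0.0081,-0.0249,0,0,0,-1,0,0.0096,-0.0243,0,0,0,-1,0,0.0112,-0.0237,0,0,0,-1,0,0.0126,-0.0229,0,0,0,-1
0,0.0044,-0.0258,0,0,0,-1,0,0.006,-0.0255,0,0,0,-1,0,0.0076,-0.0251,0,0,0,-1,0,0.0092,-0.0246,0,0,0,-1,0,0.0107,-0.0241,0,0,0,-1,0,0.0122,-0.0234,0,0,0,-1
```

Radial force is 5.35 N, so I ease it slightly (24.6).

Emit:
carry_out(
  deltas=[0,0.006,-0.0255,0,0,0,-1,0,0.0076,-0.025,0,0,0,-1,0,0.0091,-0.0244,0,0,0,-1,0,0.0106,-0.0237,0,0,0,-1,0,0.012,-0.0229,0,0,0,-1,0,0.0134,-0.0221,0,0,0,-1],
)

```text
clock: 28.78
position: [0.4566, 0.1589, 0.0813]
ee_rot: [0.584, 0.4, 0.581, -0.401]
contact_force: [5.5, -5.2, 0.3]
width: 0.0231
```

Run:
```python
from h import *
pol(n=3)
for a in (24.2,24.4,24.6,24.8): arc(-189.8,-211.4,6,24.6,a)
```

```text
t 28.93 p [456.67 159.11  81.28] sd [0.   0.01 0.  ] F [ 4.59 -3.43  0.17] sd [0.37 0.32 0.58] M [-0.598 -0.95   0.035]
x axis [ 0.0025 -0.0027 -1.    ] y [0.9341 0.3569 0.0014]
ang 173.8 rho 24.01  Frad(F) 4.93 (M) 5.37  Ftan(F) 2.91 (M) 2.62
0,0.0147,-0.0211,0,0,0,-1,0,0.016,-0.0201,0,0,0,-1,0,0.0172,-0.019,0,0,0,-1,0,0.0183,-0.0178,0,0,0,-1,0,0.0193,-0.0166,0,0,0,-1,0,0.0203,-0.0153,0,0,0,-1
0,0.0143,-0.0214,0,0,0,-1,0,0.0156,-0.0205,0,0,0,-1,0,0.0168,-0.0194,0,0,0,-1,0,0.018,-0.0183,0,0,0,-1,0,0.0191,-0.0171,0,0,0,-1,0,0.0201,-0.0159,0,0,0,-1
0,0.0138,-0.0217,0,0,0,-1,0,0.0152,-0.0208,0,0,0,-1,0,0.0164,-0.0198,0,0,0,-1,0,0.0176,-0.0188,0,0,0,-1,0,0.0188,-0.0176,0,0,0,-1,0,0.0199,-0.0164,0,0,0,-1
0,0.0134,-0.0221,0,0,0,-1,0,0.0147,-0.0212,0,0,0,-1,0,0.0161,-0.0203,0,0,0,-1,0,0.0173,-0.0192,0,0,0,-1,0,0.0185,-0.0181,0,0,0,-1,0,0.0196,-0.017,0,0,0,-1
```

Emit:
carry_out(
  deltas=[0,0.0147,-0.0211,0,0,0,-1,0,0.016,-0.0201,0,0,0,-1,0,0.0172,-0.019,0,0,0,-1,0,0.0183,-0.0178,0,0,0,-1,0,0.0193,-0.0166,0,0,0,-1,0,0.0203,-0.0153,0,0,0,-1],
)

```text
clock: 29.68
position: [0.4592, 0.1677, 0.081]
ee_rot: [0.583, 0.401, 0.582, -0.402]
contact_force: [2.8, -3.3, 0.2]
width: 0.0231
```

Run:
```python
from h import *
pol(n=3)
for a in (23.8,24.0,24.2,24.4): arc(-211.4,-233,6,24.2,a)
```

```text
t 29.82 p [459.32 167.94  81.03] sd [0.01 0.02 0.  ] F [ 3.55 -3.74  0.09] sd [0.28 0.34 0.5 ] M [-0.791 -0.618  0.001]
x axis [ 5.0e-04 -1.8e-03 -1.0e+00] y [ 9.344e-01  3.564e-01 -2.000e-04]
ang 151.7 rho 24.10  Frad(F) 4.89 (M) 4.89  Ftan(F) 1.61 (M) 2.15
0,0.0211,-0.014,0,0,0,-1,0,0.0219,-0.0126,0,0,0,-1,0,0.0226,-0.0111,0,0,0,-1,0,0.0232,-0.0097,0,0,0,-1,0,0.0237,-0.0082,0,0,0,-1,0,0.0241,-0.0066,0,0,0,-1
0,0.0208,-0.0144,0,0,0,-1,0,0.0217,-0.0131,0,0,0,-1,0,0.0224,-0.0117,0,0,0,-1,0,0.0231,-0.0102,0,0,0,-1,0,0.0236,-0.0087,0,0,0,-1,0,0.0241,-0.0072,0,0,0,-1
0,0.0205,-0.0149,0,0,0,-1,0,0.0214,-0.0136,0,0,0,-1,0,0.0222,-0.0122,0,0,0,-1,0,0.0229,-0.0108,0,0,0,-1,0,0.0236,-0.0093,0,0,0,-1,0,0.0241,-0.0078,0,0,0,-1
0,0.0202,-0.0153,0,0,0,-1,0,0.0211,-0.0141,0,0,0,-1,0,0.022,-0.0127,0,0,0,-1,0,0.0228,-0.0113,0,0,0,-1,0,0.0235,-0.0099,0,0,0,-1,0,0.0241,-0.0084,0,0,0,-1
```

Emit:
carry_out(
  deltas=[0,0.0205,-0.0149,0,0,0,-1,0,0.0214,-0.0136,0,0,0,-1,0,0.0222,-0.0122,0,0,0,-1,0,0.0229,-0.0108,0,0,0,-1,0,0.0236,-0.0093,0,0,0,-1,0,0.0241,-0.0078,0,0,0,-1],
)

```text
clock: 30.58
position: [0.4644, 0.1738, 0.0808]
ee_rot: [0.583, 0.4, 0.582, -0.402]
contact_force: [3.1, -6.4, 0.5]
width: 0.0232
```

Run:
```python
from h import *
pol(n=3)
for a in (23.8,24.0,24.2,24.4): arc(-233,-254.6,6,24.2,a)
```

```text
t 30.73 p [464.59 174.07  80.78] sd [0.01 0.02 0.01] F [ 2.68 -5.34 -0.23] sd [0.47 0.35 0.28] M [-1.054 -0.509  0.025]
x axis [-0.0012 -0.0031 -1.    ] y [ 0.9342  0.3567 -0.0023]
ang 132.3 rho 23.71  Frad(F) 5.76 (M) 5.97  Ftan(F) 1.61 (M) 1.77
0,0.0248,-0.0052,0,0,0,-1,0,0.025,-0.0036,0,0,0,-1,0,0.0251,-0.002,0,0,0,-1,0,0.0251,-0.0005,0,0,0,-1,0,0.025,0.0011,0,0,0,-1,0,0.0248,0.0027,0,0,0,-1
0,0.0247,-0.0057,0,0,0,-1,0,0.0249,-0.0042,0,0,0,-1,0,0.0251,-0.0026,0,0,0,-1,0,0.0252,-0.001,0,0,0,-1,0,0.0252,0.0006,0,0,0,-1,0,0.0251,0.0021,0,0,0,-1
0,0.0245,-0.0063,0,0,0,-1,0,0.0249,-0.0047,0,0,0,-1,0,0.0251,-0.0032,0,0,0,-1,0,0.0253,-0.0016,0,0,0,-1,0,0.0253,0,0,0,0,-1,0,0.0253,0.0016,0,0,0,-1
0,0.0244,-0.0068,0,0,0,-1,0,0.0248,-0.0053,0,0,0,-1,0,0.0252,-0.0037,0,0,0,-1,0,0.0254,-0.0021,0,0,0,-1,0,0.0255,-0.0005,0,0,0,-1,0,0.0255,0.0011,0,0,0,-1
```

Run:
```python
from h import *
arc(-233,-236.6,1,24.2,23.9)
arc(-236.6,-251,4,23.9,23.5)
```

```text
0,0.0256,-0.0014,0,0,0,-1
0,0.0248,-0.003,0,0,0,-1,0,0.0249,-0.0015,0,0,0,-1,0,0.0248,0.0001,0,0,0,-1,0,0.0247,0.0017,0,0,0,-1
```

Emit:
carry_out(
  deltas=[-0.0008,0.0256,-0.0014,0,0,0,-1,-0.0008,0.0248,-0.003,0,0,0,-1,-0.0008,0.0249,-0.0015,0,0,0,-1,-0.0008,0.0248,0.0001,0,0,0,-1,-0.0008,0.0247,0.0017,0,0,0,-1],
)

```text
clock: 31.35
position: [0.4703, 0.1778, 0.0808]
ee_rot: [0.582, 0.4, 0.583, -0.402]
contact_force: [-2.0, -5.6, 0.5]
width: 0.0233
```

Run:
```python
from h import *
pol(n=3)
for a in (23.1,23.3,23.5,23.7): arc(-251,-269,5,23.5,a)
```

```text
t 31.5 p [470.64 177.86  80.86] sd [0.   0.01 0.01] F [-0.76 -5.56  0.54] sd [0.44 0.5  0.45] M [-1.053  0.086  0.028]
x axis [-0.003  -0.0014 -1.    ] y [ 0.9345  0.356  -0.0033]
ang 114.9 rho 23.52  Frad(F) 4.72 (M) 4.89  Ftan(F) 3.03 (M) 2.77
0,0.0244,0.0029,0,0,0,-1,0,0.0241,0.0044,0,0,0,-1,0,0.0237,0.0059,0,0,0,-1,0,0.0232,0.0073,0,0,0,-1,0,0.0226,0.0088,0,0,0,-1
0,0.0245,0.0022,0,0,0,-1,0,0.0243,0.0038,0,0,0,-1,0,0.0239,0.0053,0,0,0,-1,0,0.0235,0.0067,0,0,0,-1,0,0.023,0.0082,0,0,0,-1
0,0.0246,0.0016,0,0,0,-1,0,0.0244,0.0031,0,0,0,-1,0,0.0242,0.0046,0,0,0,-1,0,0.0238,0.0061,0,0,0,-1,0,0.0234,0.0076,0,0,0,-1
0,0.0246,0.0009,0,0,0,-1,0,0.0246,0.0024,0,0,0,-1,0,0.0244,0.004,0,0,0,-1,0,0.0241,0.0055,0,0,0,-1,0,0.0238,0.007,0,0,0,-1
```

Back at 4.8 N. I continue with a slight decrease (23.4).

Emit:
carry_out(
  deltas=[0,0.0245,0.0019,0,0,0,-1,0,0.0244,0.0034,0,0,0,-1,0,0.0241,0.0049,0,0,0,-1,0,0.0237,0.0064,0,0,0,-1,0,0.0232,0.0079,0,0,0,-1],
)

```text
clock: 32.12
position: [0.479, 0.1799, 0.0812]
ee_rot: [0.582, 0.402, 0.582, -0.401]
contact_force: [-0.8, -3.9, 0.2]
width: 0.023
```

Run:
```python
from h import *
pol(n=3)
for a in (23.0,23.2,23.4,23.6): arc(-269,-287,5,23.4,a)
```

```text
t 32.27 p [479.4  180.05  81.26] sd [0.   0.01 0.02] F [-1.05 -3.87 -0.77] sd [0.36 0.22 0.07] M [-0.769  0.232  0.014]
x axis [ 2.e-04  8.e-04 -1.e+00] y [9.348e-01 3.553e-01 5.000e-04]
ang 92.8 rho 23.56  Frad(F) 3.81 (M) 4.03  Ftan(F) 1.24 (M) 1.43
0,0.0222,0.0103,0,0,0,-1,0,0.0215,0.0116,0,0,0,-1,0,0.0206,0.0129,0,0,0,-1,0,0.0197,0.0141,0,0,0,-1,0,0.0187,0.0153,0,0,0,-1
0,0.0225,0.0096,0,0,0,-1,0,0.0218,0.011,0,0,0,-1,0,0.021,0.0123,0,0,0,-1,0,0.0202,0.0136,0,0,0,-1,0,0.0193,0.0148,0,0,0,-1
0,0.0228,0.009,0,0,0,-1,0,0.0222,0.0104,0,0,0,-1,0,0.0215,0.0118,0,0,0,-1,0,0.0207,0.0131,0,0,0,-1,0,0.0198,0.0144,0,0,0,-1
0,0.023,0.0084,0,0,0,-1,0,0.0225,0.0099,0,0,0,-1,0,0.0219,0.0113,0,0,0,-1,0,0.0212,0.0127,0,0,0,-1,0,0.0204,0.014,0,0,0,-1
```

Run:
```python
from h import *
arc(-269,-272.6,1,23.4,23.7)
arc(-272.6,-283.4,3,23.7,23.8)
```

```text
0,0.0248,0.0044,0,0,0,-1
0,0.0227,0.0101,0,0,0,-1,0,0.0221,0.0115,0,0,0,-1,0,0.0213,0.0129,0,0,0,-1
```

Emit:
carry_out(
  deltas=[0,0.0248,0.0044,0,0,0,-1,0,0.0227,0.0101,0,0,0,-1,0,0.0221,0.0115,0,0,0,-1,0,0.0213,0.0129,0,0,0,-1],
)

```text
clock: 32.78
position: [0.4844, 0.1796, 0.0813]
ee_rot: [0.582, 0.401, 0.583, -0.402]
contact_force: [-4.3, -4.1, 0.8]
width: 0.0231
```

Run:
```python
from h import *
pol(n=3)
for a in (23.5,23.8,24.1): arc(-283.4,-301.4,5,23.8,a)
```

```text
t 32.92 p [484.71 179.58  81.31] sd [0.01 0.01 0.01] F [-3.59 -4.66  0.26] sd [0.41 0.53 0.32] M [-0.91   0.569  0.   ]
x axis [-1.e-03  3.e-04 -1.e+00] y [ 9.347e-01  3.554e-01 -8.000e-04]
ang 79.8 rho 23.43  Frad(F) 5.23 (M) 5.30  Ftan(F) 2.70 (M) 2.12
0,0.0195,0.0154,0,0,0,-1,0,0.0185,0.0166,0,0,0,-1,0,0.0174,0.0177,0,0,0,-1,0,0.0162,0.0187,0,0,0,-1,0,0.0149,0.0196,0,0,0,-1
0,0.0202,0.0147,0,0,0,-1,0,0.0192,0.0159,0,0,0,-1,0,0.0182,0.0171,0,0,0,-1,0,0.017,0.0182,0,0,0,-1,0,0.0159,0.0192,0,0,0,-1
0,0.0208,0.0139,0,0,0,-1,0,0.0199,0.0152,0,0,0,-1,0,0.019,0.0164,0,0,0,-1,0,0.0179,0.0177,0,0,0,-1,0,0.0168,0.0188,0,0,0,-1
```

Emit:
carry_out(
  deltas=[0,0.0199,0.015,0,0,0,-1,0,0.0189,0.0162,0,0,0,-1,0,0.0179,0.0173,0,0,0,-1,0,0.0167,0.0184,0,0,0,-1,0,0.0155,0.0194,0,0,0,-1],
)

```text
clock: 33.55
position: [0.4921, 0.1772, 0.0815]
ee_rot: [0.582, 0.402, 0.582, -0.401]
contact_force: [-5.1, -2.1, 0.6]
width: 0.0231
```

Run:
```python
from h import *
pol(n=3)
for a in (23.4,23.7,24.0): arc(-301.4,-319.4,5,23.7,a)
```

```text
t 33.7 p [492.28 177.09  81.47] sd [0.02 0.01 0.01] F [-4.7  -2.57  0.43] sd [0.21 0.54 0.47] M [-0.488  0.811  0.043]
x axis [ 6.0e-04  1.4e-03 -1.0e+00] y [0.9349 0.355  0.001 ]
ang 60.3 rho 23.69  Frad(F) 4.56 (M) 4.39  Ftan(F) 2.81 (M) 2.46
0,0.0137,0.0206,0,0,0,-1,0,0.0124,0.0214,0,0,0,-1,0,0.011,0.0221,0,0,0,-1,0,0.0096,0.0227,0,0,0,-1,0,0.0081,0.0232,0,0,0,-1
0,0.0146,0.0201,0,0,0,-1,0,0.0133,0.021,0,0,0,-1,0,0.0119,0.0218,0,0,0,-1,0,0.0106,0.0225,0,0,0,-1,0,0.0091,0.0231,0,0,0,-1
0,0.0154,0.0195,0,0,0,-1,0,0.0142,0.0205,0,0,0,-1,0,0.0129,0.0214,0,0,0,-1,0,0.0116,0.0222,0,0,0,-1,0,0.0102,0.023,0,0,0,-1
```

Emit:
carry_out(
  deltas=[0,0.0157,0.0193,0,0,0,-1,0,0.0142,0.0205,0,0,0,-1,0,0.0129,0.0214,0,0,0,-1,0,0.0116,0.0222,0,0,0,-1,0,0.0102,0.023,0,0,0,-1],
)

```text
clock: 34.33
position: [0.4974, 0.1727, 0.0814]
ee_rot: [0.581, 0.402, 0.583, -0.401]
contact_force: [-4.8, -2.5, 1.3]
width: 0.0232
```

Run:
```python
from h import *
pol(n=3)
```

```text
t 34.48 p [497.62 172.51  81.38] sd [0.02 0.01 0.02] F [-4.6  -2.99 -0.16] sd [0.44 0.41 0.69] M [-0.475  0.97   0.022]
x axis [-4.0e-04  1.4e-03 -1.0e+00] y [9.349e-01 3.550e-01 1.000e-04]
ang 43.1 rho 23.40  Frad(F) 5.40 (M) 5.49  Ftan(F) 0.96 (M) 1.68
```

The circle is complete: it ran from 48.5° clockwise to 43.1° in 15.4 s, with the radial force kept near 5 N. Now I leave the edge and lift out.

Run:
```python
from h import *
print(w2t(-17.4,-16.3))
```

```text
(np.float64(-0.3676), np.float64(0.1508))
```

Emit:
carry_out(
  deltas=[0,-0.05,0.02,0,0,0,-1,0,-0.14,0.058,0,0,0,-1,0,-0.178,0.073,0,0,0,-1,-0.2,0,0,0,0,0,-1,-0.35,0,0,0,0,0,-1,-0.4,0,0,0,0,0,-1,0,0,0,0,0,0,-1,0,0,0,0,0,0,-1],
)

```text
clock: 35.48
position: [0.4812, 0.156, 0.1384]
ee_rot: [0.583, 0.402, 0.582, -0.401]
contact_force: [-0.2, -0.1, -2.7]
width: 0.0232
```

Run:
```python
from h import *
m=avg(6); d=shot('side','s20')
i=cv2.imread('pics/s20.png')[180:340,180:340]; cv2.imwrite('pics/z20.png',np.hstack([cv2.resize(i,(400,400),interpolation=cv2.INTER_CUBIC),cv2.resize(cv2.imread('pics/w4.png')[200:384,150:360],(400,400))]))
shot('wrist','w20'); i=cv2.imread('pics/w20.png')[200:384,150:360]; j=cv2.imread('pics/z20.png'); j[:,400:]=cv2.resize(i,(400,400)); k=cv2.resize(cv2.imread('pics/w4.png')[200:384,150:360],(400,400)); cv2.imwrite('pics/z20.png',cv2.resize(np.hstack([j,k]),(800,267)))
plan([.4472,-.1273,.13],20.8,7,-1)
```

```text
t 35.77 p [480.8  155.93 137.82] sd [0.12 0.02 0.11] F [-0.04  0.14 -1.23] sd [0.54 0.15 0.25] M [-0.003  0.009  0.013]
x axis [ 8.e-04  9.e-04 -1.e+00] y [0.9348 0.3553 0.0011]
max 0.602
0.019,-0.315,0.602,0,-0.001,-0.004,-1,0.019,-0.315,0.602,0,-0.001,-0.004,-1,0.019,-0.315,0.602,0,-0.001,-0.004,-1,0.019,-0.315,0.602,0,-0.001,-0.004,-1,0.019,-0.315,0.602,0,-0.001,-0.004,-1,0.019,-0.315,0.602,0,-0.001,-0.004,-1,0.019,-0.315,0.602,0,-0.001,-0.004,-1
```

View pics/z20.png

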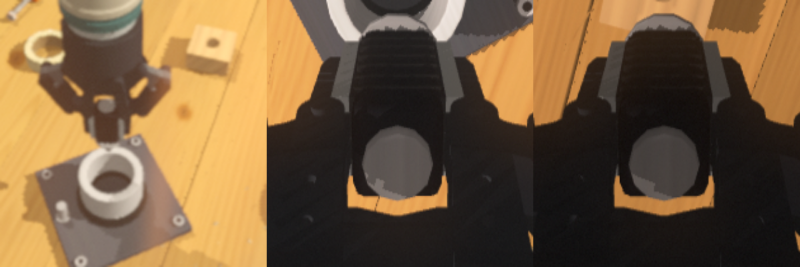

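The held tool looks the same as right after pick-up, so there is no visible slip. I carry it back over the stand.

Emit:
carry_out(
  deltas=[0.019,-0.315,0.602,0,0,0,-1,0.019,-0.315,0.602,0,0,0,-1,0.019,-0.315,0.602,0,0,0,-1,0.019,-0.315,0.602,0,0,0,-1,0.019,-0.315,0.602,0,0,0,-1,0.019,-0.315,0.602,0,0,0,-1,0.019,-0.315,0.602,0,0,0,-1,0,0,0,0,0,0,-1,0,0,0,0,0,0,-1,0,0,0,0,0,0,-1],
)

```text
clock: 37.12
position: [0.4475, -0.1263, 0.1302]
ee_rot: [0.583, 0.402, 0.582, -0.4]
contact_force: [0.2, -0.5, -1.6]
width: 0.023
```

Run:
```python
from h import *
m=avg(5); s=readout.get_state(); plan([.4472,-.1273,.0415],20.8,6,-1)
shot('side','s21'); cv2.imwrite('pics/z21.png',cv2.resize(cv2.imread('pics/s21.png')[120:240,250:370],(500,500),interpolation=cv2.INTER_CUBIC))
```

```text
t 37.38 p [ 447.6  -126.49  130.27] sd [0.04 0.15 0.03] F [-0.11 -0.02 -1.27] sd [0.28 0.14 0.54] M [-0.006  0.009  0.026]
x axis [ 0.0023  0.0013 -1.    ] y [0.9342 0.3566 0.0026]
max 0.247
0.247,-0.002,0.001,0.003,-0.001,-0.006,-1,0.247,-0.002,0.001,0.003,-0.001,-0.006,-1,0.247,-0.002,0.001,0.003,-0.001,-0.006,-1,0.247,-0.002,0.001,0.003,-0.001,-0.006,-1,0.247,-0.002,0.001,0.003,-0.001,-0.006,-1,0.247,-0.002,0.001,0.003,-0.001,-0.006,-1
```

View pics/z21.png

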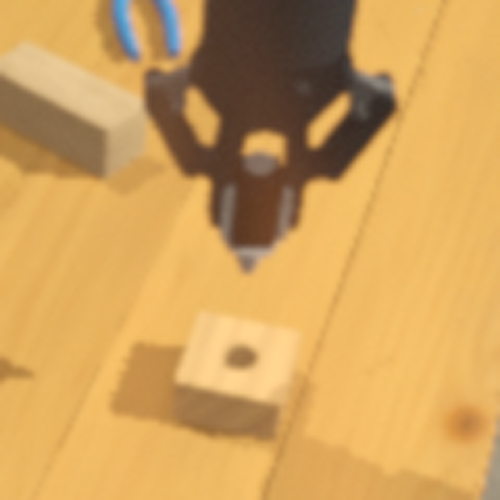

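Emit:
carry_out(
  deltas=[0.247,-0.002,0.001,0,0,-0.006,-1,0.247,-0.002,0.001,0,0,-0.006,-1,0.247,-0.002,0.001,0,0,-0.006,-1,0.24,-0.002,0.001,0,0,-0.006,-1,0.2,-0.002,0.001,0,0,0,-1,0.2,-0.002,0.001,0,0,0,-1,0,0,0,0,0,0,-1,0,0,0,0,0,0,-1],
)

```text
clock: 38.42
position: [0.4474, -0.128, 0.0476]
ee_rot: [0.582, 0.402, 0.582, -0.401]
contact_force: [-0.6, 0.9, -1.4]
width: 0.0236
```

Run:
```python
from h import *
m=avg(5)
```

```text
t 38.67 p [ 447.5  -128.04   47.81] sd [0.07 0.03 0.04] F [-0.01  0.06 -1.35] sd [0.51 0.17 0.31] M [-0.029  0.024  0.002]
x axis [ 1.7e-03  1.0e-04 -1.0e+00] y [0.9348 0.3553 0.0016]
```

Emit:
carry_out(
  deltas=[0.07,0.002,-0.01,0,0,0,-1,0.06,0,0,0,0,0,-1,0.01,0,0,0,0,0,-1,0,0,0,0,0,0,-1],
)

```text
clock: 39.17
position: [0.447, -0.1272, 0.0389]
ee_rot: [0.582, 0.402, 0.582, -0.401]
contact_force: [-0.0, -0.3, -1.0]
width: 0.0233
```

Run:
```python
from h import *
m=avg(5)
```

```text
t 39.42 p [ 447.1  -127.29   38.99] sd [0.01 0.01 0.02] F [-0.19 -0.35 -1.69] sd [0.12 0.57 0.46] M [-0.011 -0.013  0.001]
x axis [ 9.e-04  5.e-04 -1.e+00] y [0.9347 0.3553 0.001 ]
```

Not yet touching; a little lower.

Emit:
carry_out(
  deltas=[0.012,0,0,0,0,0,-1,0.006,0,0,0,0,0,-1,0,0,0,0,0,0,-1],
)

```text
clock: 39.8
position: [0.4472, -0.1273, 0.0387]
ee_rot: [0.582, 0.402, 0.582, -0.401]
contact_force: [-2.0, 0.4, 5.0]
width: 0.0229
```

Run:
```python
from h import *
m=avg(5)
```

```text
t 40.05 p [ 447.15 -127.3    38.66] sd [0.02 0.01 0.01] F [-1.44  0.47  5.77] sd [0.61 0.43 0.46] M [0.082 0.239 0.019]
x axis [ 1.3e-03  3.0e-04 -1.0e+00] y [0.9347 0.3554 0.0013]
```

It is seated at the same height and force as before pick-up (38.7 mm). I release it.

Emit:
carry_out(
  deltas=[0,0,0,0,0,0,0,0,0,0,0,0,0,0.5,0,0,0,0,0,0,1,0,0,0,0,0,0,1,0,0,0,0,0,0,1,0,0,0,0,0,0,1],
)

```text
clock: 40.8
position: [0.447, -0.1272, 0.0379]
ee_rot: [0.582, 0.402, 0.582, -0.401]
contact_force: [-0.3, -0.1, 0.6]
width: 0.0856
```

Run:
```python
from h import *
m=avg(2); print(readout.get_state()['width']); shot('side','s22'); shot('wrist','w22'); cv2.imwrite('pics/z22.png',np.hstack([cv2.resize(cv2.imread('pics/s22.png')[140:260,250:370],(400,400),interpolation=cv2.INTER_CUBIC),cv2.resize(cv2.imread('pics/w22.png'),(400,400))]))
```

```text
t 40.9 p [ 447.01 -127.24   37.89] sd [0. 0. 0.] F [ 0.16  0.39 -0.55] sd [0.26 0.31 0.2 ] M [ 0.016 -0.01   0.009]
x axis [ 7.e-04  6.e-04 -1.e+00] y [9.347e-01 3.553e-01 9.000e-04]
0.08523860506264241
```

View pics/z22.png

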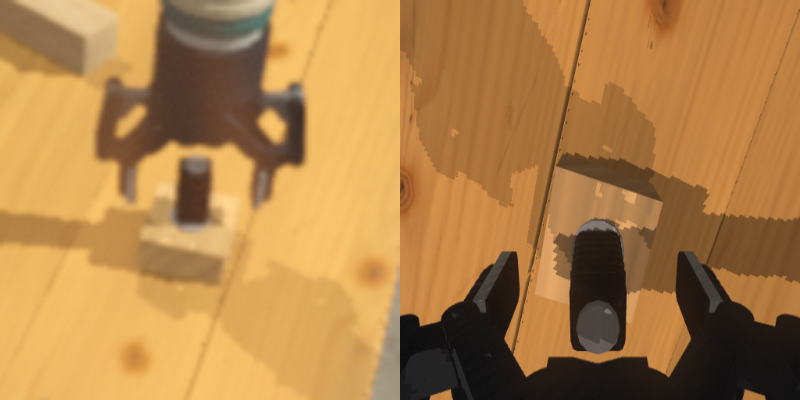

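The tool stands upright in the stand and the fingers are clear. I rise straight up.

Emit:
carry_out(
  deltas=[-0.2,0,0,0,0,0,1,-0.5,0,0,0,0,0,1,-0.7,0,0,0,0,0,1,-0.7,0,0,0,0,0,1,-0.6,0,0,0,0,0,1,0,0,0,0,0,0,1,0,0,0,0,0,0,1,0,0,0,0,0,0,1],
)

```text
clock: 42.0
position: [0.446, -0.1269, 0.1987]
ee_rot: [0.581, 0.402, 0.583, -0.401]
contact_force: [-0.9, -0.6, -0.7]
width: 0.085
```

Run:
```python
from h import *
d=shot('wrist','w23'); P=cloud(d)[100:235,190:320].reshape(-1,3)
for z,t,n in [(.032,.004,'stand'),(.087,.005,'top')]:
    m=abs(P[:,2]-z)<t; print(n,cv2.minAreaRect((P[m,:2]*1000).astype(np.float32)),m.sum(),P[m].mean(0))
a=cv2.imread('pics/side0.png'); shot('side','s23'); b=cv2.imread('pics/s23.png'); cv2.imwrite('pics/z23.png',np.hstack([cv2.resize(b,(400,300)),cv2.resize(cv2.imread('pics/w23.png'),(400,300))]))
d=load('s23');P=cloud(d)[250:350,190:310].reshape(-1,3); m=abs(P[:,2]-.062)<.006; print('sleeve',cv2.minEnclosingCircle((P[m,:2]*1000).astype(np.float32)))
print(cv2.absdiff(a,b)[150:350,100:300].max(2).__gt__(60).sum())
```

```text
stand ((446.7173767089844, -126.08113098144531), (64.1962661743164, 64.2530517578125), 6.246533393859863) 3427 [ 0.44473928 -0.12192082  0.03192882]
top ((447.5449523925781, -125.8740005493164), (23.821123123168945, 24.04311180114746), 21.238014221191406) 863 [ 0.44709011 -0.12478778  0.0862906 ]
sleeve ((479.1507873535156, 157.2001953125), 38.47426223754883)
346
```

View pics/z23.png

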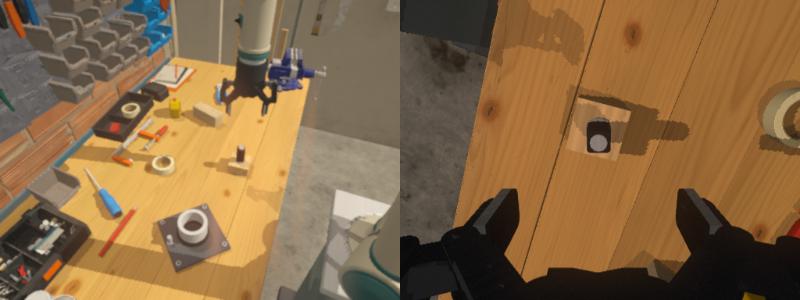

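The tool is home, upright, at the same height as before and 0.8 mm off the stand's axis. The sleeve has sprung back and the bystanders are in place.

Run:
```python
from rig import job
print(job.sign_off())
```

```text
the job is handed in; nothing more can be done
None
```

The deburring circle is done, the tool is back in its stand and released, and the job was handed in at about 42 s on the robot's clock.

- **Finding the sleeve:** I located its axis by light touches on four sides, at about (480.5, 156.5) mm. This meant the blade briefly touched three other sides before the circle started.
- **The circle:** it ran clockwise from the post side (48.5°) all the way round to 43.1°, about 5° past the start, in 15.4 s. At my checkpoints the radial force was mostly 4.3–5.5 N, with brief extremes of about 4.0 N and 5.9 N that I corrected. Force between checkpoints was not measured. Sideways drag from friction was about 1–3 N, and the gripper stayed within about 0.35° of vertical.
- **Last checks:** the tool stands upright at its original height, 0.8 mm off the stand's axis and within the hole's play. The gripper is open and clear. In the side view the sleeve is back in place to within about 0.7 mm (camera accuracy is about 2 mm), and the tape, offcut and pencil look unmoved.
- **Failed or disagreeing:** no check failed. The force and moment readings gave radial forces that agreed to within about 0.4 N.

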